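Empty the syringe tray, hang it up and lock the stand

TASK

Clear away the used syringes: lift the loaded carry tray by its upright grip, keeping it level, bring it over the grey waste tub and tip the syringes off its open end into the tub; the syringes lying loose on the table go into the tub as well, at any time. Hang the emptied tray on the stand by its bow handle, bringing it in sideways over the hook's tip and lowering the bow into the throat, and with the tray hanging turn the collar on top of the stand clockwise until its pointer stands at the long white locked mark. Every syringe must end up in the tub, and the marker and forceps stay where they are.

Things in the scene. Friction and masses are not known exactly. Their poses are not given: they have to be found in the camera images.
- carry_tray: loose aluminium tray, 0.25 kg; floor 170 (x) x 118 (y) x 3 mm, 24 mm walls at +x and both sides, open at -x (pouring end). Slick floor: syringes slide at about 20 degrees. An 8 mm steel bow stands across it at x = 0: legs at y = +-61 mm up to z = 70 mm, then a shallow peak at y = 0. Origin: centre of the underside, z up; the centre of mass lies below the bow
- tray_grip (a point): point to hold on the flat grip lug that stands on the bow's peak: lug 10 mm thick along tray x, 34 mm wide along y, from tray z = 102 to 178 mm; this point is at z = 163 mm. Pinch across the 10 mm. While hanging, fingertips must stay over 30 mm above the bow's underside
- tray_lip (a point): middle of the tray's open end, on the floor's edge (tray -85, 0, 3 mm)
- bow_peak (a point): underside of the bow's peak, the point that rests in the hook (tray 0, 0, 98 mm); the window below it, 115 mm wide, is open along tray x
- hook_stand: fixed steel stand, origin on the table under its 24 mm post; base plate x +-60, y -105 to +45, 14 mm high; top flange 72 mm across at z = 190 to 196 mm. A 10 mm round arm runs along its -y, top at z = 188 mm; from y = -108 mm it dips to a throat (flat from y = -122 to -138 mm) and rises to a free tip. A hung tray's x axis lies along the stand's y, either way round
- hook_throat (a point): bottom of the hook's throat, on top of the bar, where the bow's underside rests (stand 0, -130, 170 mm)
- hook_tip (a point): centre of the black ball, 13 mm across, on the hook's free tip (stand 0, -150, 180 mm; top at 186.5 mm): the bow must pass over it, moving along the stand's +y
- lock_collar (a joint): angle of the captive lock collar on top of the post, rad; about 0 to 0.2 at the start, grows clockwise seen from above about the vertical axis, locked mark at 1.2, end stop at 1.45; held by light friction (0.04 N m), stays where it is left
- collar_grip (a point): on the collar's axis, in the middle of its black grip bar: bar 48 mm long (in line with the pointer), 12 mm thick, from 18 mm below to 18 mm above this point; the collar's 50 mm disc lies 20 mm below this point
- collar_pointer (a point): the collar's steel pointer nib, 33 mm from the axis at the height of the collar's underside; points along the stand's -x when the joint reads 0
- locked_mark (a point): the long white mark on the stand's flange, 31 mm from the axis, where the pointer must stand (joint 1.2); a small white dot marks joint 0
- waste_tub: fixed grey plastic tub, open on top, 240 (x) x 180 (y) x 100 mm high, walls 4 mm; origin: centre of its underside
- tub_mouth (a point): centre of the tub's mouth, at rim height (100 mm)
- syringe_a: a plastic 10 ml syringe without needle, 30 x 118 x 18 mm, 12 g; origin: centre of its underside when lying; its long axis is its own y, the barrel (13 mm wide, 18 mm high) runs from y = -46 to +34 mm, the 30 mm wide flange sits at y = +33 mm and the plunger beyond it; starts in the carry tray, lying along the tray's x (2 or 3 of the syringes a, b, c are present)
- syringe_b: a plastic 10 ml syringe without needle, 30 x 118 x 18 mm, 12 g; origin: centre of its underside when lying; its long axis is its own y, the barrel (13 mm wide, 18 mm high) runs from y = -46 to +34 mm, the 30 mm wide flange sits at y = +33 mm and the plunger beyond it; starts in the carry tray, lying along the tray's x (2 or 3 of the syringes a, b, c are present)
- syringe_c: a plastic 10 ml syringe without needle, 30 x 118 x 18 mm, 12 g; origin: centre of its underside when lying; its long axis is its own y, the barrel (13 mm wide, 18 mm high) runs from y = -46 to +34 mm, the 30 mm wide flange sits at y = +33 mm and the plunger beyond it; starts in the carry tray, lying along the tray's x (2 or 3 of the syringes a, b, c are present)
- syringe_d: a plastic 10 ml syringe without needle, 30 x 118 x 18 mm, 12 g; origin: centre of its underside when lying; its long axis is its own y, the barrel (13 mm wide, 18 mm high) runs from y = -46 to +34 mm, the 30 mm wide flange sits at y = +33 mm and the plunger beyond it; starts loose on the table (2 to 4 of the syringes d, e, f, g are present)
- syringe_e: a plastic 10 ml syringe without needle, 30 x 118 x 18 mm, 12 g; origin: centre of its underside when lying; its long axis is its own y, the barrel (13 mm wide, 18 mm high) runs from y = -46 to +34 mm, the 30 mm wide flange sits at y = +33 mm and the plunger beyond it; starts loose on the table (2 to 4 of the syringes d, e, f, g are present)
- syringe_f: a plastic 10 ml syringe without needle, 30 x 118 x 18 mm, 12 g; origin: centre of its underside when lying; its long axis is its own y, the barrel (13 mm wide, 18 mm high) runs from y = -46 to +34 mm, the 30 mm wide flange sits at y = +33 mm and the plunger beyond it; starts loose on the table (2 to 4 of the syringes d, e, f, g are present)
- syringe_g: a plastic 10 ml syringe without needle, 30 x 118 x 18 mm, 12 g; origin: centre of its underside when lying; its long axis is its own y, the barrel (13 mm wide, 18 mm high) runs from y = -46 to +34 mm, the 30 mm wide flange sits at y = +33 mm and the plunger beyond it; starts loose on the table (2 to 4 of the syringes d, e, f, g are present)
- marker: felt marker lying on the table, 14 x 132 x 15 mm; a bystander, leave it
- forceps: steel thumb forceps lying on the table, 19 x 132 x 10 mm; a bystander, leave it

How it is judged:
By the outcome, as a careful person would: the job done as asked, in the order asked, and still so for the second after the job is handed in, with the robot touching nothing.
Of syringe_a, syringe_b, syringe_c only 2 to 3 are there at a start; the rules pass over those that are not, and their reading is None.
Of syringe_d, syringe_e, syringe_f, syringe_g only 2 to 4 are there at a start; the rules pass over those that are not, and their reading is None.
At some moment in a run one of syringe_d, syringe_e, syringe_f, syringe_g may be knocked a few centimetres aside while the robot is not near it.
It also fails if it takes over 210 s, if anything falls off the work surface, if the arm or the gripper's body presses on something with over 40 N, if the wrist force passes 120 N, or if a joint passes its speed limit or range.

ROBOT

A 6-joint arm with a two-finger parallel gripper is mounted at the origin on a cart in front of the work surface, level with it; the furniture and walls round the work are solid. World frame = base frame: x ahead of the robot, y to its left, z up, the work surface at z = 0. Lengths are in mm, angles in rad, forces in N, time in s.
With the tool pointing down it reaches from about 350 to 875 mm from the base axis. Payload 4.2 kg.
Tool frame: the origin (TCP) lies midway between the tips of the shut fingers; the grasp point (between the pads) lies 19 mm behind it (arm.tcp_to_grasp is the distance from the TCP to the grasp point, in mm); z points along the fingers, y is the line along which they close (so a half turn about z gives the same grasp; the last joint's range is limited). The gripper opens to 85 mm and grips with 20 to 120 N. Pads are 22 mm wide; open, the fingers measure 114 mm over their backs; the gripper's body (76 mm by 85 mm) begins 54 mm behind the grasp point. The pads swing forward as they close: fully open they stand 13 mm farther back than shut.
Start: joints at [-0.872, 0.385, 0.008, 0, -1.194, -0.259], TCP at [266.111, -565.495, 231.312] pointing down, gripper open.
Joint ranges: [-3.14, 3.14], [-1.21, 2.06], [-1.07, 1.41], [-3.16, 2.05], [-2.99, -0.16], [-3.1, 3.1]. Speed limits (rad/s): [2.79, 2.79, 3.14, 3.14, 3.14, 3.14].

INTERFACE

Orientations are given as a unit quaternion [x, y, z, w].
In Python, from bench import arm, imaging, job, models gives the robot as it stands.
- The arm moves only by the tool arm_command, never from a script. Its argument "rows" is a list of rows, each an object with "grip": the opening, from 0 (shut) to 1 (fully open); "linear": the shift along the tool's x, y, z in mm, a list of three; "rot": the turn, a rotation vector about the tool's x, y, z in rad, a list of three. In form: [{"grip": grip, "linear": [tx, ty, tz], "rot": [rx, ry, rz]}, ...]. A call has 1 to 10 rows; each row is the pose to reach, as a shift and turn from the pose commanded when the call began, along the tool's axes at that moment; what a row does not reach only later rows make up. A row lasts 1/8 s, in which the tool goes at most 62.5 mm and 10.7 degrees, less where a joint would pass 70% of its speed; a pose out of reach is approached as far as the arm can. A call with a gripper value outside its range is refused whole. The fingers move at their own pace and stop on an object; the grip force is fixed at half the most. Time passes only in rows, so rows that repeat a pose let the fingers close. It gives the time, the measured TCP pose, the force, the opening and the grip force at its end, in the units of the state.
- arm.read_state(): the state, without advancing time (a new reading comes with each control period).
- imaging.get_image(name): name is "side" or "top"; returns a dict with "frame" (480x640x3 uint8, red, green, blue), "fx", "fy", "cx", "cy" (pixels), "extrinsics" (4x4, takes a point from world to camera coordinates). Camera axes: x right, y down, z forward; pixel columns grow to the right and rows downward; lengths in mm; the calibration is good to about 2 mm. A picture is of the moment at which its call begins. There is no depth.
- job.job_done(): hands the job in; it is judged then, once.
Trained networks look in a picture, given as the dict that the camera call returned (one of the last four; its "shot" number tells which), for a name from the list of things; names that differ only in an ending like _2 or _b are one class to them, and where a whole thing is asked for, a point or a joint stands for the part that bears it (a point fixed in the world has none). Each returns a list of dicts, best first, with "score" (0 to 1); they miss things now and then, are a little off and sometimes report something else, mostly with a low value. They report only what shows in the picture. A call takes as long as a camera call.
- models.spot_in(picture, query): "rect" ([left, top, right, bottom] in pixels, round what is visible of it).
- models.tip_of(picture, query): "pixel" ([column, row] in pixels: a listed point, or the origin of a listed thing).
The state is a dict: "clock": time; "joints": joint angles; "joint_vel": joint speeds; "joint_efforts": joint torques, N m; "position": TCP position; "ee_rot": TCP orientation; "contact_force": force on the tool from outside, world axes, zero at the start; "wrist_torque": the same for the moment, N m; "gripper_width": finger opening in mm; "grasp_force": force on a finger pad.
Only numpy, scipy, OpenCV 4.12 (cv2) and the standard library are available. Lean on these libraries where they do the work, as an engineer would, in place of code of your own. Each camera call takes 0.05 s, during which the arm holds its last target. There are 200 camera calls.

## Working session

There is one attempt and no reset: what is moved stays moved. The work goes in short steps, Python scripts to look and compute and a tool call to move; the robot and the scene stay as the last step left them, time stands still between calls to the robot, and variables do not carry over. Pictures are saved under pics/ and viewed, at most 14 in all, crops included, and the job is handed in when it is done.

Besides the shell and the picture viewer there is one more tool, called after "Request:" as name(argument=value, ...), one argument or row to a line, values as JSON. arm_command: Moves the arm, as the interface text tells. Its arguments: {"type":"object","properties":{"rows":{"type":"array"}},"required":["rows"]}

```bash
mkdir -p pics; ls; cat > h.py <<'E'
import numpy as np, cv2
from scipy.spatial.transform import Rotation as R
from bench import arm, imaging, job, models
def shot(n,save=None):
    p=imaging.get_image(n)
    if save: cv2.imwrite('pics/'+save,cv2.cvtColor(p['frame'],cv2.COLOR_RGB2BGR))
    return p
def ray(p,px):
    E=np.array(p['extrinsics']);Rm=E[:3,:3];c=-Rm.T@E[:3,3]
    d=Rm.T@np.array([(px[0]-p['cx'])/p['fx'],(px[1]-p['cy'])/p['fy'],1]);return c,d/np.linalg.norm(d)
def onz(p,px,z):
    c,d=ray(p,px);return c+d*(z-c[2])/d[2]
def tri(p1,a,p2,b):
    c1,d1=ray(p1,a);c2,d2=ray(p2,b)
    s=np.linalg.lstsq(np.array([d1,-d2]).T,c2-c1,rcond=None)[0]
    x,y=c1+s[0]*d1,c2+s[1]*d2
    return (x+y)/2,np.linalg.norm(x-y)
def proj(p,w):
    E=np.array(p['extrinsics']);q=E[:3,:3]@np.array(w,float)+E[:3,3]
    return np.array([p['fx']*q[0]/q[2]+p['cx'],p['fy']*q[1]/q[2]+p['cy']])
E
python3 - <<'E'
from h import *
np.set_printoptions(precision=1,suppress=True)
t=shot('top','t0.png');s=shot('side','s0.png')
for n in ['carry_tray','tray_grip','tray_lip','bow_peak','hook_stand','hook_throat','hook_tip','collar_grip','collar_pointer','locked_mark','tub_mouth','waste_tub','syringe_a','marker','forceps']:
    for nm,p in(('t',t),('s',s)):
        print(n,nm,[(round(d['score'],2),np.round(d['pixel']).tolist()) for d in models.tip_of(p,n)][:8])
print('rect',[(round(d['score'],2),np.round(d['rect']).tolist()) for d in models.spot_in(t,'syringe_a')])
for p in(t,s):
    E=np.array(p['extrinsics']);print(-E[:3,:3].T@E[:3,3],p['fx'])
print(arm.read_state())
E
```

```text
pics
carry_tray t [(0.63, [316.0, 264.0])]
carry_tray s [(0.71, [301.0, 259.0])]
tray_grip t [(0.93, [314.0, 264.0])]
tray_grip s [(0.87, [302.0, 214.0]), (0.37, [282.0, 279.0])]
tray_lip t [(0.55, [346.0, 263.0])]
tray_lip s [(0.78, [286.0, 275.0])]
bow_peak t [(0.8, [314.0, 263.0])]
bow_peak s [(0.9, [302.0, 231.0])]
hook_stand t [(0.92, [192.0, 231.0]), (0.44, [231.0, 222.0]), (0.38, [316.0, 267.0])]
hook_stand s [(0.64, [408.0, 209.0])]
hook_throat t [(0.85, [225.0, 223.0]), (0.31, [193.0, 301.0])]
hook_throat s [(0.63, [384.0, 188.0]), (0.22, [302.0, 327.0])]
hook_tip t [(0.68, [232.0, 222.0]), (0.21, [315.0, 266.0])]
hook_tip s [(0.69, [379.0, 184.0])]
collar_grip t [(0.76, [159.0, 221.0])]
collar_grip s [(0.74, [300.0, 258.0]), (0.63, [418.0, 143.0])]
collar_pointer t [(0.68, [162.0, 238.0])]
collar_pointer s [(0.79, [407.0, 151.0])]
locked_mark t [(0.57, [151.0, 227.0])]
locked_mark s [(0.57, [418.0, 150.0])]
tub_mouth t [(0.73, [452.0, 260.0])]
tub_mouth s [(0.93, [200.0, 312.0])]
waste_tub t [(0.69, [441.0, 263.0])]
waste_tub s [(0.82, [208.0, 338.0])]
syringe_a t [(0.78, [
[... 536 characters left out ...]
 306.0]), (0.62, [293.0, 248.0, 329.0, 262.0]), (0.62, [299.0, 275.0, 338.0, 283.0]), (0.57, [293.0, 214.0, 337.0, 218.0]), (0.55, [225.0, 288.0, 269.0, 305.0]), (0.55, [355.0, 202.0, 399.0, 218.0])]
[ 469.1   -4.6 1224.9] 465.6017467162852
[1239.7 -741.7 1108.7] 583.4107958228625
{'clock': 1.65, 'joints': array([-0.9,  0.4,  0. ,  0. , -1.2, -0.3]), 'joint_vel': array([-0., -0.,  0.,  0.,  0.,  0.]), 'joint_efforts': array([  0. , -39.2,  18.9,   4.2,  -0. ,   0. ]), 'position': array([ 266.1, -565.5,  231.3]), 'ee_rot': array([-0.2,  1. , -0. , -0. ]), 'contact_force': array([-0.2,  1. ,  0.2]), 'wrist_torque': array([-0., -0.,  0.]), 'grasp_force': 0.0, 'gripper_width': 85.33340609771402}
```

```bash
python3 - <<'E'
import cv2
a=cv2.imread('pics/t0.png')[130:360,130:530];cv2.imwrite('pics/t0c.png',cv2.resize(a,(800,460),interpolation=cv2.INTER_CUBIC))
b=cv2.imread('pics/s0.png')[110:400,120:500];cv2.imwrite('pics/s0c.png',cv2.resize(b,(760,580),interpolation=cv2.INTER_CUBIC))
E
python3 - <<'E'
from h import *
np.set_printoptions(precision=1,suppress=True)
t=shot('top');s=shot('side')
P=dict(carry=((316,264),(301,259)),grip=((314,264),(302,214)),lip=((346,263),(286,275)),bow=((314,263),(302,231)),throat=((225,223),(384,188)),tip=((232,222),(379,184)),cgrip=((159,221),(418,143)),point=((162,238),(407,151)),mark=((151,227),(418,150)),tub=((452,260),(200,312)),stand=((192,231),(408,209)),sd=((195,299),(353,186)),)
for k,(a,b) in P.items(): print(k,*tri(t,a,s,b))
for px in [(195,299),(250,296),(376,210),(316,215),(312,253),(315,280)]: print(px,onz(t,px,9))
for px in [(301,327),(338,285),(353,186),(327,214)]: print('s',px,onz(s,px,5))
E
```

```text
carry [503.6   0.1   3.8] 11.303098931894116
grip [501.5   6.3 155.9] 3.701627518797953
lip [510.6 -73.    6.9] 3.4456618748425254
bow [503.9   5.2 101.3] 8.541889729578065
throat [596.  209.2 165.2] 4.97831121974041
tip [594.8 188.1 190.5] 5.738629358261601
cgrip [595.4 339.6 233.1] 1.482745199530941
point [562.  346.7 188.1] 0.4039524557330905
mark [584.7 368.8 191.4] 5.693597351763701
tub [ 510.1 -327.5   97.9] 5.505335057807943
stand [597.  329.3  13.7] 3.6013028033187653
sd [415.8 315.    8.1] 9.199922229098714
(195, 299) [419.  318.2   9. ]
(250, 296) [425.7 175.7   9. ]
(376, 210) [ 648.3 -154.9    9. ]
(316, 215) [636.2   3.3   9. ]
(312, 253) [536.1  14.4   9. ]
(315, 280) [465.8   7.    9. ]
s (301, 327) [ 650.4 -163.     5. ]
s (338, 285) [630.4  -8.1   5. ]
s (353, 186) [410.9 314.    5. ]
s (327, 214) [435.5 170.2   5. ]
```

View pics/t0c.png

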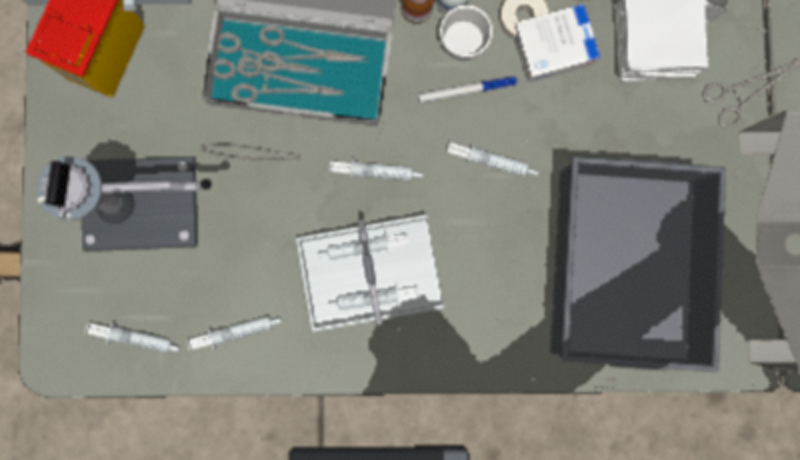

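View pics/s0c.png

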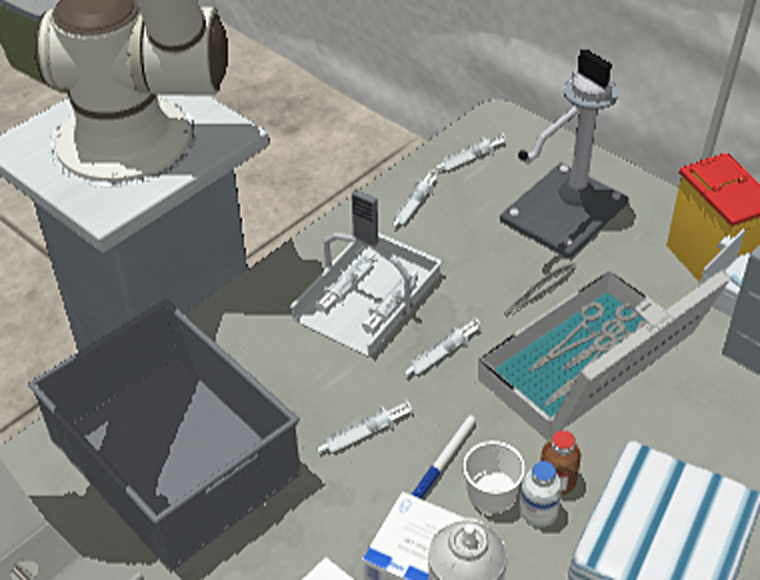

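The pictures show the tray with 2 syringes, its open end towards the tub (crop t0c about 370,270). Four loose syringes lie at about (132,337), (235,332), (376,171) and (492,160) in that crop. The stand arm runs along world -y.

```bash
cat >> h.py <<'E'
def loose(p,z=9):
    g=p['frame'].astype(int); out=[]
    br=g.min(2)
    for d in models.tip_of(p,'syringe_d'):
        u,v=d['pixel']
        if d['score']<.3: continue
        yy,xx=np.mgrid[0:480,0:640]; m=((xx-u)**2+(yy-v)**2<24**2)
        med=np.median(br[m]); mm=(m&(br>med+18)).astype(np.uint8)
        mm=cv2.morphologyEx(mm,cv2.MORPH_CLOSE,np.ones((3,3)))
        n,l,st,c=cv2.connectedComponentsWithStats(mm)
        k=max(range(1,n),key=lambda i:st[i,4]) if n>1 else 0
        ys,xs=np.nonzero(l==k)
        W=np.array([onz(p,(a,b),z)[:2] for a,b in zip(xs,ys)]); mu=W.mean(0)
        w,V=np.linalg.eigh(np.cov((W-mu).T)); ax=V[:,1]
        out.append((d['score'],onz(p,(u,v),z)[:2],mu,np.arctan2(ax[1],ax[0]),4*np.sqrt(w)))
    return out
def go(xyz,ydir=None,Rt=None,near=True):
    """linear, rot from present pose to TCP xyz with tool down, finger line at world angle ydir"""
    s=arm.read_state(); R0=R.from_quat(s['ee_rot'])
    if Rt is None:
        c=[]
        for a in (ydir,ydir+np.pi):
            y=np.array([np.cos(a),np.sin(a),0]);z=np.array([0,0,-1.]);x=np.cross(y,z)
            c.append(R.from_matrix(np.array([x,y,z]).T))
        # pick smallest |q6| : tool y angle relative to arm azimuth
        ref=lambda r:abs((R0.inv()*r).magnitude())
        Rt=min(c,key=ref)
    lin=R0.inv().apply(np.array(xyz)-s['position']); rot=(R0.inv()*Rt).as_rotvec()
    print('lin',np.round(lin).tolist(),'rot',np.round(rot,3).tolist(),'| q',np.round(s['joints'],2),'clk',round(s['clock'],1))
E
python3 - <<'E'
from h import *
np.set_printoptions(precision=2,suppress=True)
t=shot('top')
for o in loose(t): print(o)
s=arm.read_state();print(R.from_quat(s['ee_rot']).as_matrix())
# stand yaw: base plate dark corners (crop/2+130)
for c in [(80,160),(195,157),(198,246),(82,250)]: print(onz(t,(c[0]/2+130,c[1]/2+130),14))
go((648,-155,150),0)
E
```

```text
(0.83, array([420.85, 176.21]), array([425.69, 185.33]), np.float64(1.8386151575070748), array([ 17.31, 131.37]))
(0.68, array([ 646.2 , -155.39]), array([ 650.19, -151.9 ]), np.float64(1.2765603844266902), array([ 18.01, 136.87]))
(0.64, array([544.26,  19.09]), array([516.31,  45.61]), np.float64(-2.4116797899340967), array([53.41, 84.31]))
(0.64, array([636.71,   1.74]), array([636.79,   2.88]), np.float64(1.4717132405069258), array([ 18.55, 135.04]))
(0.54, array([466.85,   5.72]), array([480.42,  39.57]), np.float64(2.874505978426398), array([57.14, 88.46]))
(0.52, array([428.55, 322.76]), array([420.27, 321.31]), np.float64(1.3506009817159161), array([ 17.9 , 133.28]))
[[-0.9  -0.43  0.  ]
 [-0.43  0.9  -0.  ]
 [-0.   -0.   -1.  ]]
[651.51 386.73  14.  ]
[654.4  235.68  14.  ]
[537.36 230.43  14.  ]
[533.22 381.4   14.  ]
lin [-520.0, 209.0, 81.0] rot [-0.0, 0.0, -1.131] | q [-0.87  0.38  0.01 -0.   -1.19 -0.26] clk 1.9
```

```bash
python3 - <<'E'
from h import *
go((648,-153,120),1.277-1.571)
E
```

```text
lin [-521.0, 211.0, 111.0] rot [-0.0, 0.0, -0.837] | q [-0.87  0.38  0.01 -0.   -1.19 -0.26] clk 1.9
```

Request:
arm_command(
  rows=[
    {"grip":1,"linear":[-260,105,50],"rot":[0,0,-0.4]},
    {"grip":1,"linear":[-260,105,50],"rot":[0,0,-0.4]},
    {"grip":1,"linear":[-260,105,50],"rot":[0,0,-0.4]},
    {"grip":1,"linear":[-521,211,111],"rot":[0,0,-0.837]},
    {"grip":1,"linear":[-521,211,111],"rot":[0,0,-0.837]},
    {"grip":1,"linear":[-521,211,111],"rot":[0,0,-0.837]},
    {"grip":1,"linear":[-521,211,111],"rot":[0,0,-0.837]},
    {"grip":1,"linear":[-521,211,111],"rot":[0,0,-0.837]},
    {"grip":1,"linear":[-521,211,111],"rot":[0,0,-0.837]},
    {"grip":1,"linear":[-521,211,111],"rot":[0,0,-0.837]},
  ],
)

```text
clock: 3.1
position: [649.4, -149.6, 118.7]
ee_rot: [-0.598, 0.802, 0.0, -0.001]
contact_force: [-0.6, -0.7, -0.1]
gripper_width: 85.6
grasp_force: 0.0
```

```bash
python3 - <<'E'
from h import *
go((648,-153,3),1.277-1.571)
s=arm.read_state();print(s['position'],s['joint_vel'])
E
```

```text
lin [4.0, 0.0, 116.0] rot [0.001, -0.0, 0.004] | q [ 0.02  0.54 -0.03 -0.   -1.   -0.31] clk 3.1
[ 649.42527887 -149.5949931   118.65005137] [ 0.04531843  0.04304633  0.06163721  0.00439772 -0.03197336 -0.07930939]
```

Request:
arm_command(
  rows=[
    {"grip":0.6,"linear":[4,0,50],"rot":[0,0,0]},
    {"grip":0.6,"linear":[4,0,90],"rot":[0,0,0]},
    {"grip":0.6,"linear":[4,0,115],"rot":[0,0,0]},
    {"grip":0.6,"linear":[4,0,115],"rot":[0,0,0]},
    {"grip":0,"linear":[4,0,115],"rot":[0,0,0]},
    {"grip":0,"linear":[4,0,115],"rot":[0,0,0]},
    {"grip":0,"linear":[4,0,115],"rot":[0,0,0]},
    {"grip":0,"linear":[4,0,115],"rot":[0,0,0]},
    {"grip":0,"linear":[4,0,70],"rot":[0,0,0]},
    {"grip":0,"linear":[4,0,-60],"rot":[0,0,0]},
  ],
)

```text
clock: 4.35
position: [645.0, -156.4, 111.9]
ee_rot: [-0.596, 0.803, 0.002, -0.002]
contact_force: [1.6, -0.6, 0.3]
gripper_width: 11.4
grasp_force: 60.7
```

```bash
python3 - <<'E'
from h import *
a=1.277-1.571
go((510,-320,130),a); go((650,-153,180),a)
s=arm.read_state();print(s['position'],s['gripper_width'],s['grasp_force'])
E
```

```text
lin [196.0, 82.0, -17.0] rot [0.005, -0.001, -0.0] | q [ 0.01  0.55 -0.04 -0.   -0.99 -0.3 ] clk 4.3
lin [-5.0, -3.0, -68.0] rot [0.005, -0.001, -0.0] | q [ 0.01  0.55 -0.04 -0.   -0.99 -0.3 ] clk 4.3
[ 644.97434305 -156.40448112  111.91312377] 11.374178780409254 60.654648542404175
```

Request:
arm_command(
  rows=[
    {"grip":0,"linear":[0,0,-50],"rot":[0,0,0]},
    {"grip":0,"linear":[60,25,-60],"rot":[0,0,0]},
    {"grip":0,"linear":[115,48,-60],"rot":[0,0,0]},
    {"grip":0,"linear":[165,70,-50],"rot":[0,0,0]},
    {"grip":0,"linear":[196,82,0],"rot":[0,0,0]},
    {"grip":0,"linear":[196,82,40],"rot":[0,0,0]},
    {"grip":0,"linear":[196,82,40],"rot":[0,0,0]},
    {"grip":0.6,"linear":[196,82,40],"rot":[0,0,0]},
    {"grip":0.6,"linear":[196,82,40],"rot":[0,0,0]},
    {"grip":0.6,"linear":[196,82,-20],"rot":[0,0,0]},
  ],
)

```text
clock: 5.6
position: [509.2, -318.9, 130.3]
ee_rot: [-0.596, 0.803, 0.004, -0.002]
contact_force: [1.6, -0.1, 0.5]
gripper_width: 51.3
grasp_force: 0.0
```

```bash
python3 - <<'E'
from h import *
np.set_printoptions(precision=2,suppress=True)
t=shot('top','t1.png')
for o in loose(t): print(o)
s=arm.read_state();print(s['position'],s['gripper_width'],s['grasp_force'])
go((637,2,200),1.472-1.571)
E
```

```text
(0.76, array([636.68,  -2.47]), array([636.73,   2.17]), np.float64(1.4705347811263152), array([ 18.51, 135.92]))
(0.61, array([528.83,  19.43]), array([514.2 ,  47.56]), np.float64(-2.3723291217484634), array([59.14, 84.46]))
(0.61, array([418.56, 178.78]), array([424.47, 189.99]), np.float64(1.843019996661982), array([ 17.69, 126.73]))
(0.59, array([422.35, 318.76]), array([419.94, 319.95]), np.float64(1.3493780347989621), array([ 17.76, 136.79]))
(0.52, array([460.61,   0.04]), array([485.85,  10.77]), np.float64(1.8553261984971567), array([70.3 , 90.17]))
(0.46, array([ 738.86, -122.34]), array([ 740.63, -101.16]), np.float64(1.7553401818935443), array([13.13, 95.71]))
(0.38, array([ 521.43, -325.8 ]), array([ 545.54, -362.11]), np.float64(-2.469157860316113), array([45.18, 63.21]))
[ 516.27 -322.25  141.4 ] 51.422903835136225 0.0
lin [-345.0, -24.0, -59.0] rot [-0.016, -0.004, -0.192] | q [-0.29  0.42 -0.17  0.   -0.96 -0.  ] clk 5.7
```

Request:
arm_command(
  rows=[
    {"grip":0.6,"linear":[-40,-3,-59],"rot":[0,0,-0.02]},
    {"grip":0.6,"linear":[-345,-24,-59],"rot":[0.01,0,-0.19]},
    {"grip":0.6,"linear":[-345,-24,-59],"rot":[0.01,0,-0.19]},
    {"grip":0.6,"linear":[-345,-24,-59],"rot":[0.01,0,-0.19]},
    {"grip":0.6,"linear":[-345,-24,-59],"rot":[0.01,0,-0.19]},
    {"grip":0.6,"linear":[-345,-24,-59],"rot":[0.01,0,-0.19]},
    {"grip":0.6,"linear":[-345,-24,0],"rot":[0.01,0,-0.19]},
    {"grip":0.6,"linear":[-345,-24,50],"rot":[0.01,0,-0.19]},
    {"grip":0.6,"linear":[-345,-24,50],"rot":[0,0,-0.19]},
  ],
)

```text
clock: 6.82
position: [631.8, 3.1, 80.2]
ee_rot: [-0.67, 0.743, 0.002, -0.003]
contact_force: [0.6, 0.1, 1.2]
gripper_width: 51.4
grasp_force: 0.0
```

```bash
python3 - <<'E'
from h import *
go((637,1,3),1.472-1.571)
s=arm.read_state();print(s['position'],s['gripper_width'],s['grasp_force'])
E
```

```text
lin [1.0, -6.0, 77.0] rot [0.007, -0.002, -0.004] | q [ 0.26  0.54 -0.15 -0.   -0.89 -0.36] clk 6.8
[631.7673327    3.06079098  80.19472982] 51.4143417785176 0.0
```

Request:
arm_command(
  rows=[
    {"grip":0.6,"linear":[1,-5,40],"rot":[0,0,0]},
    {"grip":0.6,"linear":[1,-5,74],"rot":[0,0,0]},
    {"grip":0.6,"linear":[1,-5,74],"rot":[0,0,0]},
    {"grip":0,"linear":[1,-5,75],"rot":[0,0,0]},
    {"grip":0,"linear":[1,-5,75],"rot":[0,0,0]},
    {"grip":0,"linear":[1,-5,75],"rot":[0,0,0]},
    {"grip":0,"linear":[1,-5,75],"rot":[0,0,0]},
    {"grip":0,"linear":[1,-5,40],"rot":[0,0,0]},
    {"grip":0,"linear":[1,-5,-20],"rot":[0,0,0]},
    {"grip":0,"linear":[1,-5,-80],"rot":[0,0,0]},
  ],
)

```text
clock: 8.07
position: [638.9, 1.3, 165.1]
ee_rot: [-0.669, 0.743, -0.0, 0.0]
contact_force: [0.9, 0.9, -1.0]
gripper_width: 10.6
grasp_force: 59.6
```

```bash
python3 - <<'E'
from h import *
go((500,-325,150),1.472-1.571)
s=arm.read_state();print(s['position'],s['gripper_width'],s['grasp_force'])
E
```

```text
lin [339.0, 104.0, 15.0] rot [-0.0, -0.0, -0.005] | q [ 0.25  0.46 -0.05  0.   -1.06 -0.36] clk 8.1
[638.8878147    1.26772191 165.14788355] 10.620148271869898 59.586360454559326
```

Request:
arm_command(
  rows=[
    {"grip":0,"linear":[50,10,5],"rot":[0,0,0]},
    {"grip":0,"linear":[339,104,5],"rot":[0,0,0]},
    {"grip":0,"linear":[339,104,5],"rot":[0,0,0]},
    {"grip":0,"linear":[339,104,5],"rot":[0,0,0]},
    {"grip":0,"linear":[339,104,5],"rot":[0,0,0]},
    {"grip":0,"linear":[339,104,5],"rot":[0,0,0]},
    {"grip":0,"linear":[339,104,50],"rot":[0,0,0]},
    {"grip":0,"linear":[339,104,90],"rot":[0,0,0]},
    {"grip":0,"linear":[339,104,90],"rot":[0,0,0]},
    {"grip":0.6,"linear":[339,104,90],"rot":[0,0,0]},
  ],
)

```text
clock: 9.32
position: [501.8, -325.5, 74.7]
ee_rot: [-0.67, 0.743, -0.002, 0.0]
contact_force: [-0.3, 0.3, 0.7]
gripper_width: 28.2
grasp_force: 0.0
```

Request:
arm_command(
  rows=[
    {"grip":0.6,"linear":[0,0,0],"rot":[0,0,0]},
    {"grip":0.6,"linear":[0,0,-40],"rot":[0,0,0]},
    {"grip":0.6,"linear":[0,0,-100],"rot":[0,0,0]},
    {"grip":0.6,"linear":[0,0,-170],"rot":[0,0,0]},
  ],
)

```text
clock: 9.82
position: [500.5, -324.9, 238.7]
ee_rot: [-0.67, 0.743, -0.001, 0.0]
contact_force: [1.5, -0.8, 0.1]
gripper_width: 50.7
grasp_force: 0.0
```

```bash
python3 - <<'E'
from h import *
np.set_printoptions(precision=2,suppress=True)
t=shot('top','t2.png')
for o in loose(t): print(o)
s=arm.read_state();print(s['position'],s['gripper_width'],s['grasp_force'])
go((424,182,250),1.842-1.571)
go((424,182,250),1.842+1.571)
E
```

```text
(0.62, array([532.95,  11.04]), array([513.15,  42.93]), np.float64(-2.6435335487443132), array([53.15, 84.01]))
(0.61, array([424.98, 177.53]), array([425.1 , 187.31]), np.float64(1.8442681680950193), array([ 17.65, 129.11]))
(0.58, array([ 500.6, -325.4]), array([ 482.73, -354.74]), np.float64(1.5761070105999802), array([11.81, 21.19]))
(0.54, array([423.34, 313.33]), array([419.44, 317.99]), np.float64(1.3512861269065335), array([ 17.52, 137.01]))
(0.47, array([462.96,   4.18]), array([477.13,  22.13]), np.float64(2.2897221097708336), array([ 78.35, 110.95]))
(0.36, array([503.44,   5.22]), array([502.45,  42.01]), np.float64(-2.9513035688580045), array([56.34, 63.79]))
[ 504.43 -327.09  246.26] 51.187540746663835 0.0
lin [-498.0, 132.0, -10.0] rot [-0.017, -0.011, -0.373] | q [-0.3   0.32 -0.05  0.   -1.18  0.2 ] clk 9.9
lin [-498.0, 132.0, -10.0] rot [-0.017, -0.011, -0.374] | q [-0.3   0.32 -0.05  0.   -1.18  0.2 ] clk 9.9
```

Request:
arm_command(
  rows=[
    {"grip":0.6,"linear":[-50,13,-10],"rot":[0,0,-0.05]},
    {"grip":0.6,"linear":[-498,132,-10],"rot":[0,0,-0.373]},
    {"grip":0.6,"linear":[-498,132,-10],"rot":[0,0,-0.373]},
    {"grip":0.6,"linear":[-498,132,-10],"rot":[0,0,-0.373]},
    {"grip":0.6,"linear":[-498,132,-10],"rot":[0,0,-0.373]},
    {"grip":0.6,"linear":[-498,132,-10],"rot":[0,0,-0.373]},
    {"grip":0.6,"linear":[-498,132,-10],"rot":[0,0,-0.373]},
    {"grip":0.6,"linear":[-498,132,-10],"rot":[0,0,-0.373]},
    {"grip":0.6,"linear":[-498,132,50],"rot":[0,0,-0.373]},
    {"grip":0.6,"linear":[-498,132,100],"rot":[0,0,-0.373]},
  ],
)

```text
clock: 11.18
position: [421.1, 186.8, 135.8]
ee_rot: [0.797, -0.604, 0.0, -0.003]
contact_force: [0.2, -0.1, -0.8]
gripper_width: 51.2
grasp_force: 0.0
```

```bash
python3 - <<'E'
from h import *
np.set_printoptions(precision=2,suppress=True)
go((425,181,3),1.842-1.571)
s=arm.read_state();print(s['position'])
E
```

```text
lin [7.0, -1.0, 133.0] rot [-0.005, 0.003, 0.002] | q [ 0.77  0.21 -0.52  0.   -0.84 -0.5 ] clk 11.2
[421.14 186.79 135.78]
```

Request:
arm_command(
  rows=[
    {"grip":0.6,"linear":[6,-1,45],"rot":[0,0,0]},
    {"grip":0.6,"linear":[6,-1,100],"rot":[0,0,0]},
    {"grip":0.6,"linear":[6,-1,129],"rot":[0,0,0]},
    {"grip":0.6,"linear":[6,-1,130],"rot":[0,0,0]},
    {"grip":0,"linear":[6,-1,130],"rot":[0,0,0]},
    {"grip":0,"linear":[6,-1,130],"rot":[0,0,0]},
    {"grip":0,"linear":[6,-1,130],"rot":[0,0,0]},
    {"grip":0,"linear":[6,-1,130],"rot":[0,0,0]},
    {"grip":0,"linear":[6,-1,90],"rot":[0,0,0]},
    {"grip":0,"linear":[6,-1,30],"rot":[0,0,0]},
  ],
)

```text
clock: 12.42
position: [422.7, 177.8, 106.3]
ee_rot: [0.796, -0.606, -0.0, 0.001]
contact_force: [1.1, 0.0, 0.5]
gripper_width: 10.8
grasp_force: 59.2
```

```bash
python3 - <<'E'
from h import *
go((500,-325,250),1.571-1.571)
go((425,181,250),1.842-1.571)
s=arm.read_state();print(s['position'],s['gripper_width'],s['grasp_force'])
E
```

```text
lin [505.0, 59.0, -143.0] rot [0.002, -0.001, 0.269] | q [ 0.75  0.25 -0.56 -0.   -0.77 -0.49] clk 12.4
lin [-2.0, -3.0, -144.0] rot [0.002, -0.001, -0.002] | q [ 0.75  0.25 -0.56 -0.   -0.77 -0.49] clk 12.4
[422.71493438 177.84385822 106.31678273] 10.809552687657707 59.24707531929016
```

Request:
arm_command(
  rows=[
    {"grip":0,"linear":[0,0,-55],"rot":[0,0,0]},
    {"grip":0,"linear":[0,0,-110],"rot":[0,0,0]},
    {"grip":0,"linear":[40,5,-145],"rot":[0,0,0.03]},
    {"grip":0,"linear":[505,59,-145],"rot":[0,0,0.269]},
    {"grip":0,"linear":[505,59,-145],"rot":[0,0,0.269]},
    {"grip":0,"linear":[505,59,-145],"rot":[0,0,0.269]},
    {"grip":0,"linear":[505,59,-145],"rot":[0,0,0.269]},
    {"grip":0,"linear":[505,59,-145],"rot":[0,0,0.269]},
    {"grip":0,"linear":[505,59,-145],"rot":[0,0,0.269]},
    {"grip":0,"linear":[505,59,-145],"rot":[0,0,0.269]},
  ],
)

```text
clock: 13.68
position: [495.9, -295.9, 251.8]
ee_rot: [-0.707, 0.707, -0.001, 0.001]
contact_force: [0.2, 0.0, 0.7]
gripper_width: 10.9
grasp_force: 59.2
```

```bash
python3 - <<'E'
from h import *
go((500,-325,75),0)
s=arm.read_state();print(s['position'],s['gripper_width'],s['grasp_force'])
E
```

```text
lin [29.0, -4.0, 177.0] rot [-0.003, -0.001, -0.0] | q [-0.26  0.29 -0.08 -0.   -1.2   0.26] clk 13.7
[ 495.92887496 -295.88291097  251.82158865] 10.916542683196214 59.24664258956909
```

Request:
arm_command(
  rows=[
    {"grip":0,"linear":[15,0,50],"rot":[0,0,0]},
    {"grip":0,"linear":[15,0,110],"rot":[0,0,0]},
    {"grip":0,"linear":[15,0,165],"rot":[0,0,0]},
    {"grip":0,"linear":[15,0,165],"rot":[0,0,0]},
    {"grip":0.6,"linear":[15,0,165],"rot":[0,0,0]},
    {"grip":0.6,"linear":[15,0,165],"rot":[0,0,0]},
    {"grip":0.6,"linear":[15,0,120],"rot":[0,0,0]},
    {"grip":0.6,"linear":[15,0,60],"rot":[0,0,0]},
    {"grip":0.6,"linear":[15,0,0],"rot":[0,0,0]},
  ],
)

```text
clock: 14.8
position: [496.2, -308.8, 254.8]
ee_rot: [0.707, -0.707, 0.002, -0.001]
contact_force: [1.0, 0.3, -0.6]
gripper_width: 51.7
grasp_force: 0.0
```

```bash
python3 - <<'E'
from h import *
np.set_printoptions(precision=2,suppress=True)
t=shot('top','t3.png')
for o in loose(t): print(o)
s=arm.read_state();print(s['position'],s['gripper_width'],s['grasp_force'])
go((421,319,250),1.351-1.571)
E
```

```text
(0.85, array([413.41, 325.85]), array([420.33, 321.44]), np.float64(1.3538642315911573), array([ 17.58, 133.08]))
(0.72, array([465.01,   0.53]), array([477.12,  22.23]), np.float64(2.453363935572133), array([ 77.43, 105.6 ]))
(0.65, array([ 497.21, -326.85]), array([ 482.85, -350.65]), np.float64(1.4357340954274727), array([12.92, 56.42]))
(0.47, array([537.16,  15.2 ]), array([517.42,  44.97]), np.float64(-2.649609798591297), array([56.97, 90.77]))
[ 499.83 -310.79  261.65] 51.183358765294315 0.0
lin [-630.0, 78.0, 5.0] rot [-0.02, -0.007, 0.221] | q [-0.28  0.29 -0.05  0.   -1.2   0.28] clk 14.9
```

View pics/t3.png

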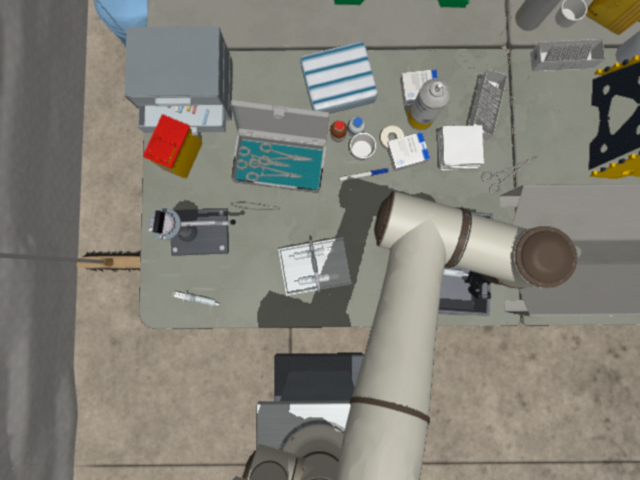

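Picture: one loose syringe remains at about (196,298). The tray is undisturbed at (315,264), and the arm hides the tub.

Request:
arm_command(
  rows=[
    {"grip":0.6,"linear":[-50,6,5],"rot":[0,0,0.02]},
    {"grip":0.6,"linear":[-630,78,5],"rot":[-0.01,0,0.221]},
    {"grip":0.6,"linear":[-630,78,5],"rot":[-0.01,0,0.221]},
    {"grip":0.6,"linear":[-630,78,5],"rot":[-0.01,0,0.221]},
    {"grip":0.6,"linear":[-630,78,5],"rot":[-0.01,0,0.221]},
    {"grip":0.6,"linear":[-630,78,5],"rot":[-0.01,0,0.221]},
    {"grip":0.6,"linear":[-630,78,5],"rot":[-0.01,0,0.221]},
    {"grip":0.6,"linear":[-630,78,5],"rot":[-0.01,0,0.221]},
    {"grip":0.6,"linear":[-630,78,60],"rot":[-0.01,0,0.221]},
    {"grip":0.6,"linear":[-630,78,120],"rot":[-0.01,0,0.221]},
  ],
)

```text
clock: 16.15
position: [425.3, 275.9, 183.4]
ee_rot: [-0.626, 0.78, 0.004, 0.002]
contact_force: [1.8, 0.6, -0.4]
gripper_width: 51.4
grasp_force: 0.0
```

```bash
python3 - <<'E'
from h import *
np.set_printoptions(precision=2,suppress=True)
go((420,319,3),1.351-1.571)
s=arm.read_state();print(s['position'])
E
```

```text
lin [-39.0, 14.0, 181.0] rot [0.004, 0.008, 0.001] | q [ 0.89  0.23 -0.35 -0.01 -0.99 -1.11] clk 16.1
[425.28 275.94 183.41]
```

Request:
arm_command(
  rows=[
    {"grip":0.6,"linear":[-38,14,50],"rot":[0,0.006,0]},
    {"grip":0.6,"linear":[-38,14,110],"rot":[0,0.006,0]},
    {"grip":0.6,"linear":[-38,14,150],"rot":[0,0.006,0]},
    {"grip":0.6,"linear":[-38,14,150],"rot":[0,0.006,0]},
    {"grip":0.6,"linear":[-38,14,150],"rot":[0,0.006,0]},
  ],
)

```text
clock: 16.77
position: [418.8, 313.6, 32.6]
ee_rot: [-0.625, 0.781, 0.002, -0.003]
contact_force: [0.3, -0.0, -0.2]
gripper_width: 51.1
grasp_force: 0.0
```

```bash
python3 - <<'E'
from h import *
np.set_printoptions(precision=2,suppress=True)
go((420,319,3),1.351-1.571)
s=arm.read_state();print(s['position'])
E
```

```text
lin [-6.0, -0.0, 30.0] rot [0.007, -0.003, -0.0] | q [ 0.95  0.45 -0.47 -0.01 -0.65 -1.16] clk 16.8
[418.8  313.6   32.62]
```

Request:
arm_command(
  rows=[
    {"grip":0.6,"linear":[-3,0,28],"rot":[0,0,0]},
    {"grip":0.6,"linear":[-3,0,28],"rot":[0,0,0]},
    {"grip":0,"linear":[-3,0,28],"rot":[0,0,0]},
    {"grip":0,"linear":[-3,0,28],"rot":[0,0,0]},
    {"grip":0,"linear":[-3,0,28],"rot":[0,0,0]},
    {"grip":0,"linear":[-3,0,28],"rot":[0,0,0]},
    {"grip":0,"linear":[-3,0,-30],"rot":[0,0,0]},
    {"grip":0,"linear":[-3,0,-90],"rot":[0,0,0]},
    {"grip":0,"linear":[-3,0,-150],"rot":[0,0,0]},
    {"grip":0,"linear":[-3,0,-215],"rot":[0,0,0]},
  ],
)

```text
clock: 18.02
position: [420.1, 315.4, 245.2]
ee_rot: [-0.625, 0.781, 0.002, -0.006]
contact_force: [0.4, 0.7, -0.9]
gripper_width: 11.2
grasp_force: 59.8
```

```bash
python3 - <<'E'
from h import *
np.set_printoptions(precision=2,suppress=True)
go((520,-325,250),0)
s=arm.read_state();print(s['position'],s['gripper_width'])
E
```

```text
lin [603.0, -238.0, -3.0] rot [0.01, -0.005, -0.221] | q [ 0.95  0.21 -0.2  -0.01 -1.17 -1.17] clk 18.0
[420.09 315.45 245.18] 11.234652567990427
```

Request:
arm_command(
  rows=[
    {"grip":0,"linear":[50,-20,-5],"rot":[0,0,-0.02]},
    {"grip":0,"linear":[603,-238,-5],"rot":[0.005,0,-0.22]},
    {"grip":0,"linear":[603,-238,-5],"rot":[0.005,0,-0.22]},
    {"grip":0,"linear":[603,-238,-5],"rot":[0.005,0,-0.22]},
    {"grip":0,"linear":[603,-238,-5],"rot":[0.005,0,-0.22]},
    {"grip":0,"linear":[603,-238,-5],"rot":[0.005,0,-0.22]},
    {"grip":0,"linear":[603,-238,-5],"rot":[0.005,0,-0.22]},
    {"grip":0,"linear":[603,-238,-5],"rot":[0.005,0,-0.22]},
    {"grip":0,"linear":[603,-238,-5],"rot":[0.005,0,-0.22]},
    {"grip":0,"linear":[603,-238,-5],"rot":[0.005,0,-0.22]},
  ],
)

```text
clock: 19.27
position: [515.1, -292.3, 250.0]
ee_rot: [-0.707, 0.707, -0.0, -0.004]
contact_force: [0.6, -0.6, -0.6]
gripper_width: 11.1
grasp_force: 59.8
```

```bash
python3 - <<'E'
from h import *
go((520,-325,80),0)
s=arm.read_state();print(s['position'],s['gripper_width'])
E
```

```text
lin [32.0, -6.0, 170.0] rot [0.005, -0.005, -0.001] | q [-0.24  0.32 -0.05  0.01 -1.21  0.24] clk 19.3
[ 515.09078065 -292.28802738  250.01554435] 11.14274473696436
```

Drop it, then swing back towards the tray, leaving the tub clear for a look.

Request:
arm_command(
  rows=[
    {"grip":0,"linear":[18,0,50],"rot":[0,0,0]},
    {"grip":0,"linear":[18,0,110],"rot":[0,0,0]},
    {"grip":0,"linear":[18,0,160],"rot":[0,0,0]},
    {"grip":0,"linear":[18,0,160],"rot":[0,0,0]},
    {"grip":0.6,"linear":[18,0,160],"rot":[0,0,0]},
    {"grip":0.6,"linear":[18,0,160],"rot":[0,0,0]},
    {"grip":0.6,"linear":[18,0,110],"rot":[0,0,0]},
    {"grip":0.6,"linear":[18,0,50],"rot":[0,0,0]},
    {"grip":0.6,"linear":[18,0,-10],"rot":[0,0,0]},
  ],
)

```text
clock: 20.4
position: [515.5, -308.1, 263.9]
ee_rot: [-0.707, 0.707, -0.002, -0.003]
contact_force: [0.7, -0.7, -0.0]
gripper_width: 51.4
grasp_force: 0.0
```

```bash
python3 - <<'E'
from h import *
go((502,150,280),1.571+0.17)
go((502,150,280),-1.571+0.17)
E
```

```text
lin [-458.0, 14.0, -19.0] rot [-0.003, -0.007, 1.4] | q [-0.27  0.32 -0.01  0.01 -1.24  0.26] clk 20.4
lin [-458.0, 14.0, -19.0] rot [-0.003, -0.007, 1.4] | q [-0.27  0.32 -0.01  0.01 -1.24  0.26] clk 20.4
```

Request:
arm_command(
  rows=[
    {"grip":0.6,"linear":[-60,2,-15],"rot":[0,0,0.18]},
    {"grip":0.6,"linear":[-120,4,-19],"rot":[0,0,0.36]},
    {"grip":0.6,"linear":[-180,6,-19],"rot":[0,0,0.54]},
    {"grip":0.6,"linear":[-240,8,-19],"rot":[0,0,0.72]},
    {"grip":0.6,"linear":[-300,10,-19],"rot":[0,0,0.9]},
    {"grip":0.6,"linear":[-360,12,-19],"rot":[0,0,1.08]},
    {"grip":0.6,"linear":[-420,13,-19],"rot":[0,0,1.24]},
    {"grip":0.6,"linear":[-458,14,-19],"rot":[0,0,1.4]},
    {"grip":0.6,"linear":[-458,14,-19],"rot":[0,0,1.4]},
    {"grip":0.6,"linear":[-458,14,-19],"rot":[0,0,1.4]},
  ],
)

```text
clock: 21.65
position: [501.9, 151.0, 278.0]
ee_rot: [-0.086, 0.996, -0.002, -0.002]
contact_force: [-0.2, 0.4, 0.5]
gripper_width: 51.3
grasp_force: 0.0
```

```bash
python3 - <<'E'
from h import *
np.set_printoptions(precision=2,suppress=True)
t=shot('top','t4.png');s=shot('side','s4.png')
for n in ['carry_tray','tray_grip','tray_lip','bow_peak']:
    for nm,p in(('t',t),('s',s)):
        print(n,nm,[(round(d['score'],2),np.round(d['pixel'],1).tolist()) for d in models.tip_of(p,n)][:3])
a=cv2.imread('pics/t4.png')[180:340,230:500];cv2.imwrite('pics/t4c.png',cv2.resize(a,(800,474),interpolation=cv2.INTER_CUBIC))
print(arm.read_state()['position'],arm.read_state()['joints'])
# lug projection check
import math
for yaw in (98,100,102):
    c,sn=math.cos(math.radians(yaw)),math.sin(math.radians(yaw)); o=np.array([502,5,0])
    f=lambda x,y,z:(o+[c*x-sn*y,sn*x+c*y,z])
    print(yaw,[np.round(proj(t,f(*q)),1).tolist() for q in [(-85,0,3),(0,0,178),(0,61,70),(0,-61,70),(-85,59,3),(-85,-59,3),(85,59,24),(85,-59,24)]],[np.round(proj(s,f(*q)),1).tolist() for q in [(-85,0,3),(0,0,163),(-85,59,3),(-85,-59,3)]])
E
```

```text
carry_tray t [(0.56, [314.4, 263.4])]
carry_tray s [(0.68, [302.4, 260.1])]
tray_grip t [(0.57, [318.2, 263.3])]
tray_grip s [(0.59, [300.9, 212.0]), (0.51, [305.3, 229.0]), (0.35, [210.2, 338.9])]
tray_lip t [(0.57, [345.6, 263.6]), (0.22, [440.5, 261.8])]
tray_lip s [(0.67, [288.0, 280.0])]
bow_peak t [(0.96, [315.0, 264.0]), (0.51, [151.8, 223.4])]
bow_peak s [(0.92, [304.6, 231.5]), (0.42, [292.4, 252.0])]
[501.93 149.52 276.16] [ 0.6   0.19 -0.16  0.   -1.24 -2.  ]
98 [[347.8, 261.4], [315.1, 264.0], [319.1, 289.9], [311.9, 241.1], [351.2, 283.8], [344.4, 239.2], [286.1, 293.6], [279.8, 248.1]] [[284.6, 278.1], [302.5, 212.2], [266.0, 268.4], [303.7, 288.0]]
100 [[347.6, 260.2], [315.1, 264.0], [319.9, 289.8], [311.1, 241.2], [351.8, 282.5], [343.4, 238.2], [287.1, 294.6], [279.2, 249.3]] [[285.5, 278.5], [302.5, 212.2], [266.5, 269.4], [305.1, 288.0]]
102 [[347.4, 259.1], [315.1, 264.0], [320.8, 289.6], [310.2, 241.4], [352.3, 281.2], [342.4, 237.3], [288.1, 295.6], [278.6, 250.6]] [[286.5, 279.0], [302.5, 212.2], [267.0, 270.3], [306.6, 287.9]]
```

View pics/t4c.png

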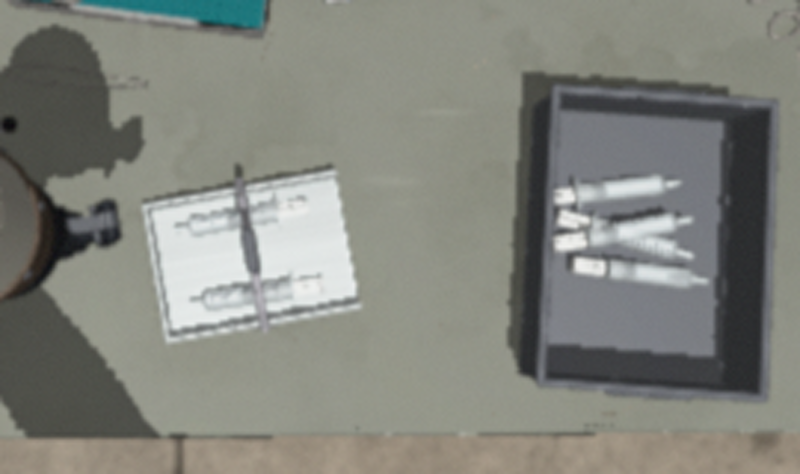

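Picture: all four loose syringes lie in the tub (crop around 630,230). The tray holds two, and its yaw is about 100° by the model overlay.

```bash
python3 - <<'E'
from h import *
a=np.radians(100)
go((502,5,240),a);go((502,5,144),a)
E
```

```text
lin [24.0, -142.0, 37.0] rot [-0.004, -0.007, -0.005] | q [ 0.6   0.19 -0.16  0.   -1.24 -2.  ] clk 22.1
lin [23.0, -142.0, 133.0] rot [-0.004, -0.007, -0.005] | q [ 0.6   0.19 -0.16  0.   -1.24 -2.  ] clk 22.1
```

Request:
arm_command(
  rows=[
    {"grip":0.6,"linear":[10,-50,0],"rot":[-0.004,-0.007,-0.005]},
    {"grip":0.6,"linear":[20,-110,20],"rot":[-0.004,-0.007,-0.005]},
    {"grip":0.6,"linear":[24,-142,37],"rot":[-0.004,-0.007,-0.005]},
    {"grip":0.6,"linear":[24,-142,37],"rot":[-0.004,-0.007,-0.005]},
    {"grip":0.6,"linear":[24,-142,37],"rot":[-0.004,-0.007,-0.005]},
  ],
)

```text
clock: 22.78
position: [502.5, 5.9, 240.4]
ee_rot: [-0.087, 0.996, -0.0, 0.0]
contact_force: [-0.2, -0.1, 0.8]
gripper_width: 51.3
grasp_force: 0.0
```

```bash
python3 - <<'E'
from h import *
a=np.radians(100)
go((502,5,144),a);print(arm.read_state()['position'])
t=shot('side','s5.png')
b=cv2.imread('pics/s5.png')[120:320,200:420];cv2.imwrite('pics/s5c.png',cv2.resize(b,(660,600),interpolation=cv2.INTER_CUBIC))
E
```

```text
lin [1.0, -1.0, 96.0] rot [-0.0, 0.001, 0.0] | q [ 0.34  0.17 -0.27  0.   -1.13 -1.73] clk 22.8
[502.46328856   5.92256743 240.39392639]
```

View pics/s5c.png

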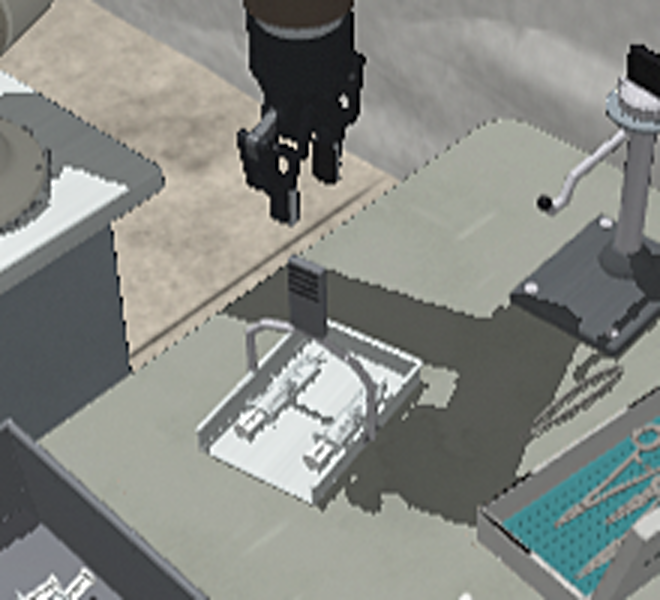

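The gripper hangs above the lug (crop 308,295), well centred, so I'll descend and grip.

Request:
arm_command(
  rows=[
    {"grip":0.6,"linear":[1,-1,40],"rot":[0,0,0]},
    {"grip":0.6,"linear":[1,-1,80],"rot":[0,0,0]},
    {"grip":0.6,"linear":[1,-1,96],"rot":[0,0,0]},
    {"grip":0.6,"linear":[1,-1,96],"rot":[0,0,0]},
    {"grip":0,"linear":[1,-1,96],"rot":[0,0,0]},
    {"grip":0,"linear":[1,-1,96],"rot":[0,0,0]},
    {"grip":0,"linear":[1,-1,96],"rot":[0,0,0]},
    {"grip":0,"linear":[1,-1,96],"rot":[0,0,0]},
    {"grip":0,"linear":[1,-1,96],"rot":[0,0,0]},
  ],
)

```text
clock: 23.95
position: [501.6, 4.9, 144.7]
ee_rot: [-0.087, 0.996, 0.0, 0.001]
contact_force: [-2.5, 3.5, 6.1]
gripper_width: 9.3
grasp_force: 62.3
```

```bash
python3 - <<'E'
from h import *
a=np.radians(100)
s=arm.read_state();print(s['position'],s['gripper_width'],s['grasp_force'],s['contact_force'])
go((502,5,344),a);go((510,-290,344),a)
E
```

```text
[501.55434365   4.86836101 144.71615844] 9.328066941553272 62.264753580093384 [-2.48371455  3.45886514  6.06499824]
lin [-1.0, 0.0, -199.0] rot [0.0, 0.001, 0.001] | q [ 0.33  0.26 -0.41  0.   -0.89 -1.73] clk 23.9
lin [43.0, -292.0, -199.0] rot [0.0, 0.001, 0.001] | q [ 0.33  0.26 -0.41  0.   -0.89 -1.73] clk 23.9
```

Request:
arm_command(
  rows=[
    {"grip":0,"linear":[0,0,-5],"rot":[0,0,0]},
    {"grip":0,"linear":[0,0,-15],"rot":[0,0,0]},
    {"grip":0,"linear":[0,0,-32],"rot":[0,0,0]},
    {"grip":0,"linear":[0,0,-55],"rot":[0,0,0]},
    {"grip":0,"linear":[0,0,-80],"rot":[0,0,0]},
    {"grip":0,"linear":[0,0,-105],"rot":[0,0,0]},
    {"grip":0,"linear":[0,0,-130],"rot":[0,0,0]},
    {"grip":0,"linear":[0,0,-150],"rot":[0,0,0]},
    {"grip":0,"linear":[0,0,-160],"rot":[0,0,0]},
    {"grip":0,"linear":[0,0,-162],"rot":[0,0,0]},
  ],
)

```text
clock: 25.2
position: [501.0, 4.5, 306.0]
ee_rot: [-0.087, 0.996, 0.0, 0.0]
contact_force: [-0.6, 0.3, -3.4]
gripper_width: 9.5
grasp_force: 60.9
```

Request:
arm_command(
  rows=[
    {"grip":0,"linear":[0,-4,0],"rot":[0,0,0]},
    {"grip":0,"linear":[2,-12,0],"rot":[0,0,0]},
    {"grip":0,"linear":[4,-26,0],"rot":[0,0,0]},
    {"grip":0,"linear":[6,-45,0],"rot":[0,0,0]},
    {"grip":0,"linear":[9,-68,-2],"rot":[0,0,0]},
    {"grip":0,"linear":[13,-93,-4],"rot":[0,0,0]},
    {"grip":0,"linear":[17,-116,-6],"rot":[0,0,0]},
    {"grip":0,"linear":[20,-135,-8],"rot":[0,0,0]},
    {"grip":0,"linear":[22,-147,-10],"rot":[0,0,0]},
    {"grip":0,"linear":[22,-152,-10],"rot":[0,0,0]},
  ],
)

```text
clock: 26.45
position: [505.9, -149.8, 315.9]
ee_rot: [-0.087, 0.996, -0.0, -0.0]
contact_force: [-0.0, -0.6, -4.0]
gripper_width: 9.1
grasp_force: 60.9
```

```bash
python3 - <<'E'
from h import *
a=np.radians(100)
s=arm.read_state();print(s['position'],s['gripper_width'],s['grasp_force'],s['contact_force'],s['ee_rot'])
go((510,-300,320),a)
shot('side','s6.png')
b=cv2.imread('pics/s6.png')[100:400,120:440];cv2.imwrite('pics/s6c.png',cv2.resize(b,(640,600),interpolation=cv2.INTER_CUBIC))
E
```

```text
[ 505.85355034 -149.80238369  315.91557494] 9.130639079714976 60.938880443573 [-0.02913731 -0.55928386 -3.99820904] [-8.67496323e-02  9.96230142e-01 -4.63583523e-05 -5.08167993e-05]
lin [22.0, -149.0, -4.0] rot [-0.0, -0.0, -0.001] | q [ 0.02  0.17 -0.08  0.   -1.32 -1.42] clk 26.4
```

View pics/s6c.png

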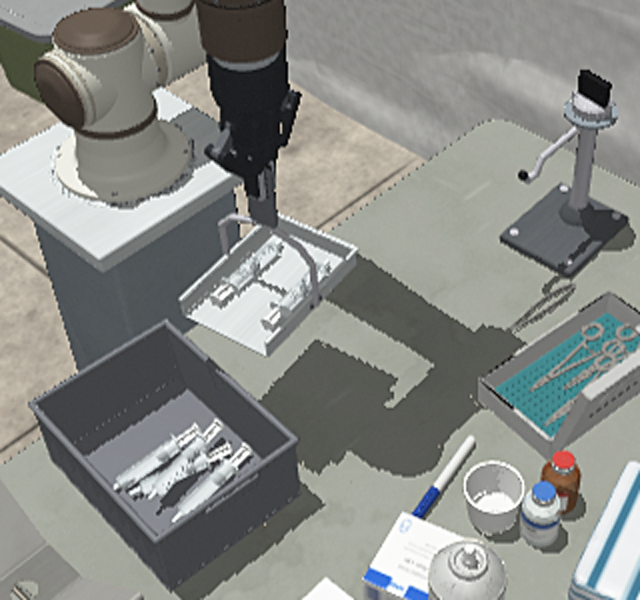

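Request:
arm_command(
  rows=[
    {"grip":0,"linear":[3,-6,4],"rot":[0,0,0]},
    {"grip":0,"linear":[9,-20,12],"rot":[0,0,0]},
    {"grip":0,"linear":[15,-36,23],"rot":[0,0,0]},
    {"grip":0,"linear":[19,-45,29],"rot":[0,0,0]},
    {"grip":0,"linear":[20,-48,31],"rot":[0,0,0]},
    {"grip":0,"linear":[20,-48,31],"rot":[0,0,0]},
  ],
)

```text
clock: 27.25
position: [494.6, -199.9, 284.9]
ee_rot: [-0.087, 0.996, -0.0, -0.0]
contact_force: [0.2, 0.8, -3.3]
gripper_width: 8.9
grasp_force: 60.9
```

Request:
arm_command(
  rows=[
    {"grip":0,"linear":[0,-7,-4],"rot":[-0.05,0,0]},
    {"grip":0,"linear":[0,-18,-9],"rot":[-0.12,0,0]},
    {"grip":0,"linear":[0,-30,-14],"rot":[-0.2,0,0]},
    {"grip":0,"linear":[0,-41,-18],"rot":[-0.27,0,0]},
  ],
)

```text
clock: 27.75
position: [502.5, -240.4, 303.9]
ee_rot: [-0.087, 0.987, 0.134, -0.011]
contact_force: [0.5, -0.4, -4.1]
gripper_width: 9.3
grasp_force: 61.0
```

```bash
python3 - <<'E'
from h import *
s=arm.read_state();r=R.from_quat(s['ee_rot']);print(s['position'],s['joints'],r.as_matrix().round(2),s['position']+r.apply([0,-85,141]))
E
```

```text
[ 502.5236607  -240.41460827  303.91123348] [-0.29486349  0.31754439  0.15379229 -0.24155686 -1.53169535 -1.07532056] [[-0.98 -0.17 -0.04]
 [-0.17  0.95  0.26]
 [-0.    0.27 -0.96]] [ 510.54406188 -283.90383058  145.32258096]
```

Request:
arm_command(
  rows=[
    {"grip":0,"linear":[0,-14,-8],"rot":[-0.1,0,0]},
    {"grip":0,"linear":[0,-22,-11],"rot":[-0.15,0,0]},
    {"grip":0,"linear":[0,-30,-14],"rot":[-0.2,0,0]},
    {"grip":0,"linear":[0,-38,-17],"rot":[-0.25,0,0]},
    {"grip":0,"linear":[0,-46,-19],"rot":[-0.3,0,0]},
    {"grip":0,"linear":[0,-62,-22],"rot":[-0.4,0,0]},
    {"grip":0,"linear":[0,-78,-24],"rot":[-0.5,0,0]},
    {"grip":0,"linear":[0,-78,-24],"rot":[-0.5,0,0]},
    {"grip":0,"linear":[0,-78,-24],"rot":[-0.5,0,0]},
  ],
)

```text
clock: 28.88
position: [516.4, -320.5, 305.5]
ee_rot: [-0.081, 0.924, 0.373, -0.033]
contact_force: [-0.3, 0.7, -2.8]
gripper_width: 8.9
grasp_force: 61.2
```

```bash
python3 - <<'E'
from h import *
s=arm.read_state();r=R.from_quat(s['ee_rot']);print(s['position'],s['joints'],r.as_matrix().round(2),s['position']+r.apply([0,-85,141]),s['contact_force'])
shot('side','s7.png')
b=cv2.imread('pics/s7.png')[100:400,120:440];cv2.imwrite('pics/s7c.png',cv2.resize(b,(640,600),interpolation=cv2.INTER_CUBIC))
E
```

```text
[ 516.35446781 -320.52535153  305.51985719] [-0.58561399  0.62387651  0.60355329 -0.60399087 -2.05286609 -0.95706981] [[-0.98 -0.13 -0.12]
 [-0.17  0.71  0.68]
 [-0.    0.69 -0.72]] [ 510.03027535 -284.35514174  145.0277374 ] [-0.25937697  0.65465421 -2.80833699]
```

View pics/s7c.png

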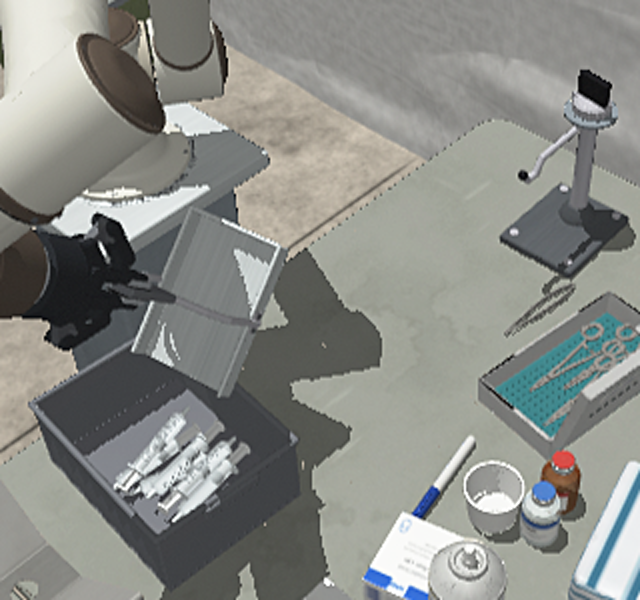

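The tray is empty and the syringes lie in the tub (crop 180,470). Next I level it and head for the stand.

```bash
python3 - <<'E'
from h import *
go((495,-201,300),np.radians(100))
go((505,-260,320),None,R.from_euler('x',22,degrees=True)*R.from_matrix(np.array([[-.985,-.174,0],[-.174,.985,0],[0,0,-1]])))
E
```

```text
lin [0.0, 83.0, 88.0] rot [0.767, 0.001, 0.001] | q [-0.59  0.62  0.6  -0.6  -2.05 -0.96] clk 28.9
lin [1.0, 54.0, 32.0] rot [0.389, -0.061, -0.024] | q [-0.59  0.62  0.6  -0.6  -2.05 -0.96] clk 28.9
```

Request:
arm_command(
  rows=[
    {"grip":0,"linear":[0,12,3],"rot":[0.09,0,0]},
    {"grip":0,"linear":[0,30,14],"rot":[0.22,0,0]},
    {"grip":0,"linear":[0,53,33],"rot":[0.38,0,0]},
    {"grip":0,"linear":[0,66,50],"rot":[0.5,0,0]},
    {"grip":0,"linear":[0,76,70],"rot":[0.64,0,0]},
    {"grip":0,"linear":[0,83,86],"rot":[0.74,0,0]},
    {"grip":0,"linear":[0,83,88],"rot":[0.767,0,0]},
    {"grip":0,"linear":[0,83,88],"rot":[0.767,0,0]},
  ],
)

```text
clock: 29.92
position: [494.6, -200.4, 301.0]
ee_rot: [-0.088, 0.996, 0.002, 0.001]
contact_force: [-0.5, -0.5, -3.6]
gripper_width: 9.1
grasp_force: 61.0
```

```bash
python3 - <<'E'
from h import *
print(arm.read_state()['position'])
go((597,110,280),np.radians(92))
E
```

```text
[ 494.60672179 -200.36626854  300.99333983]
lin [-155.0, 287.0, 22.0] rot [0.003, 0.001, 0.142] | q [-0.08  0.19 -0.09 -0.   -1.29 -1.31] clk 29.9
```

Request:
arm_command(
  rows=[
    {"grip":0,"linear":[-8,15,0],"rot":[0,0,0.01]},
    {"grip":0,"linear":[-25,45,3],"rot":[0,0,0.02]},
    {"grip":0,"linear":[-48,88,7],"rot":[0,0,0.04]},
    {"grip":0,"linear":[-72,134,10],"rot":[0,0,0.07]},
    {"grip":0,"linear":[-98,180,14],"rot":[0,0,0.09]},
    {"grip":0,"linear":[-122,226,18],"rot":[0.003,0,0.11]},
    {"grip":0,"linear":[-142,262,20],"rot":[0.003,0,0.13]},
    {"grip":0,"linear":[-152,282,22],"rot":[0.003,0,0.14]},
    {"grip":0,"linear":[-155,287,22],"rot":[0.003,0,0.142]},
    {"grip":0,"linear":[-155,287,22],"rot":[0.003,0,0.142]},
  ],
)

```text
clock: 31.18
position: [598.0, 107.5, 278.6]
ee_rot: [-0.016, 1.0, -0.0, -0.0]
contact_force: [0.2, 0.1, -3.2]
gripper_width: 8.9
grasp_force: 61.0
```

```bash
python3 - <<'E'
from h import *
np.set_printoptions(precision=1,suppress=True)
st=arm.read_state();print(st['position'],st['ee_rot'])
t=shot('top','t8.png');s=shot('side','s8.png')
Q={}
for n in ['bow_peak','tray_lip','hook_tip','hook_throat','collar_grip','collar_pointer','locked_mark']:
    for nm,p in(('t',t),('s',s)):
        Q[n,nm]=[(round(d['score'],2),np.round(d['pixel'],1).tolist()) for d in models.tip_of(p,n)][:3]
        print(n,nm,Q[n,nm])
    if Q[n,'t'] and Q[n,'s']: print('  ',*tri(t,Q[n,'t'][0][1],s,Q[n,'s'][0][1]))
r=R.from_quat(st['ee_rot']);bp=st['position']+r.apply([0,0,46]);print('bow pred',bp,proj(t,bp),proj(s,bp))
lp=st['position']+r.apply([0,-85,141]);print('lip',lp,proj(t,lp),proj(s,lp))
b=cv2.imread('pics/s8.png')[100:340,270:470];cv2.imwrite('pics/s8c.png',cv2.resize(b,(500,600),interpolation=cv2.INTER_CUBIC))
b=cv2.imread('pics/t8.png')[190:290,130:330];cv2.imwrite('pics/t8c.png',cv2.resize(b,(800,400),interpolation=cv2.INTER_CUBIC))
E
```

```text
[598.  107.5 278.6] [-0.  1. -0. -0.]
bow_peak t [(0.93, [268.0, 216.4]), (0.54, [442.7, 257.2])]
bow_peak s [(0.78, [360.2, 189.0])]
   [601.5 103.3 230.6] 5.4130356614092765
tray_lip t [(0.71, [308.7, 222.4]), (0.29, [445.4, 271.9])]
tray_lip s [(0.82, [338.9, 235.3])]
   [602.4  21.2 138.1] 3.9337842880797496
hook_tip t [(0.97, [231.6, 223.3])]
hook_tip s [(0.64, [379.5, 187.6])]
   [593.9 192.1 175.9] 4.843942198923576
hook_throat t [(0.68, [228.2, 220.9])]
hook_throat s [(0.55, [383.7, 186.8]), (0.52, [224.4, 336.4])]
   [599.9 200.3 176.6] 3.398083000350814
collar_grip t []
collar_grip s [(0.96, [418.7, 142.5]), (0.17, [407.7, 150.3])]
collar_pointer t [(0.5, [271.4, 222.5]), (0.43, [264.9, 217.4])]
collar_pointer s [(0.72, [403.7, 152.4]), (0.36, [361.3, 186.8])]
   [624.4 125.1 327.9] 116.86979358934153
locked_mark t []
locked_mark s [(0.94, [418.9, 146.7])]
bow pred [598.  107.5 232.6] [266.8 218.8] [361.3 186.6]
lip [600.6  22.5 137.7] [307.5 222.6] [337.9 234.9]
```

View pics/s8c.png

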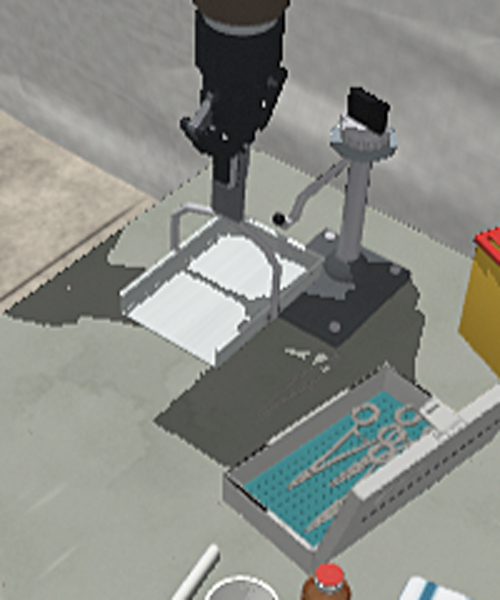

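View pics/t8c.png

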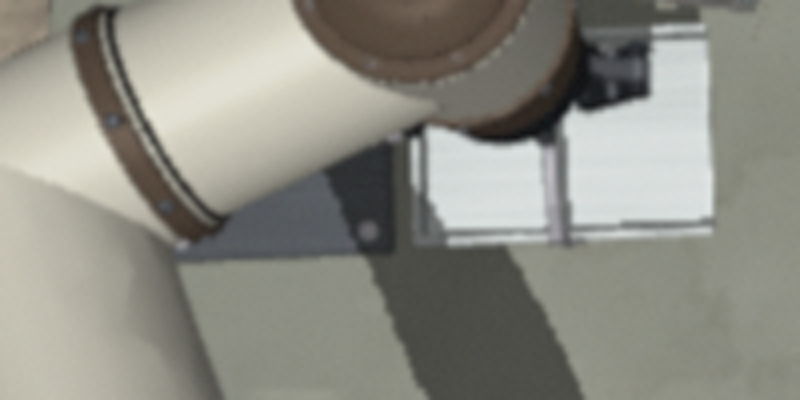

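The tray is level and hasn't slipped; the ball is at s8c (279,218), which is side pixel (381.6,187.2).

```bash
python3 - <<'E'
from h import *
np.set_printoptions(precision=1,suppress=True)
t=shot('top');s=shot('side')
im=cv2.imread('pics/t0.png').astype(int).max(2)
yy,xx=np.mgrid[0:480,0:640]
m=(abs(xx-232)<6)&(abs(yy-222)<6); w=np.clip(70-im,0,None)*m; c=((xx*w).sum()/w.sum(),(yy*w).sum()/w.sum())
im=cv2.imread('pics/s8.png').astype(int).max(2)
m=(abs(xx-381)<6)&(abs(yy-187)<6); w=np.clip(60-im,0,None)*m; d=((xx*w).sum()/w.sum(),(yy*w).sum()/w.sum())
print(c,d,onz(t,c,180),onz(s,d,180),tri(t,c,s,d))
# top collar: pixel cols from t0 : bar crop(57,185)
for px in[(158.5,222.5),(159,221)]: print(onz(t,px,234))
print(onz(s,(418.7,142.5),216))
E
```

```text
(np.float64(232.6078431372549), np.float64(221.60539215686273)) (np.float64(381.2401372212693), np.float64(187.45283018867926)) [599.  190.8 180. ] [598.3 189.2 180. ] (array([598.5, 190.3, 179.6]), np.float64(1.639304769234481))
[591.5 339.7 234. ]
[594.7 338.7 234. ]
[583.2 364.6 216. ]
```

Request:
arm_command(
  rows=[
    {"grip":0,"linear":[0,8,4],"rot":[0,0,0]},
    {"grip":0,"linear":[-1,22,12],"rot":[0,0,0]},
    {"grip":0,"linear":[-2,40,20],"rot":[0,0,0]},
    {"grip":0,"linear":[-2,58,25],"rot":[0,0,0]},
    {"grip":0,"linear":[-3,76,26],"rot":[0,0,0]},
    {"grip":0,"linear":[-3,92,26],"rot":[0,0,0]},
    {"grip":0,"linear":[-4,100,26],"rot":[0,0,0]},
    {"grip":0,"linear":[-4,103,26],"rot":[0,0,0]},
    {"grip":0,"linear":[-4,103,26],"rot":[0,0,0]},
  ],
)

```text
clock: 33.2
position: [598.2, 211.2, 252.8]
ee_rot: [-0.016, 1.0, -0.0, -0.0]
contact_force: [-0.7, 0.3, -3.0]
gripper_width: 9.0
grasp_force: 61.0
```

```bash
python3 - <<'E'
from h import *
np.set_printoptions(precision=1,suppress=True)
s=arm.read_state();print(s['position'],s['contact_force'])
go((598,210,216),np.radians(92))
E
```

```text
[598.2 211.2 252.8] [-0.7  0.3 -3. ]
lin [0.0, -1.0, 37.0] rot [-0.0, -0.0, -0.002] | q [ 0.6  0.4  0.1  0.  -1.2 -2.1] clk 33.2
```

Request:
arm_command(
  rows=[
    {"grip":0,"linear":[0,-1,10],"rot":[0,0,0]},
    {"grip":0,"linear":[0,-1,20],"rot":[0,0,0]},
    {"grip":0,"linear":[0,-1,28],"rot":[0,0,0]},
    {"grip":0,"linear":[0,-1,33],"rot":[0,0,0]},
    {"grip":0,"linear":[0,-1,33],"rot":[0,0,0]},
    {"grip":0,"linear":[0,-1,33],"rot":[0,0,0]},
  ],
)

```text
clock: 33.95
position: [598.5, 210.5, 220.1]
ee_rot: [-0.016, 1.0, 0.0, 0.0]
contact_force: [0.3, -0.4, -2.3]
gripper_width: 9.2
grasp_force: 61.0
```

```bash
python3 - <<'E'
from h import *
np.set_printoptions(precision=1,suppress=True)
s=arm.read_state();print(s['position'],s['contact_force'])
p=shot('side','s9.png')
b=cv2.imread('pics/s9.png')[100:300,300:460];cv2.imwrite('pics/s9c.png',cv2.resize(b,(480,600),interpolation=cv2.INTER_CUBIC))
E
```

```text
[598.5 210.5 220.1] [ 0.3 -0.4 -2.3]
```

View pics/s9c.png

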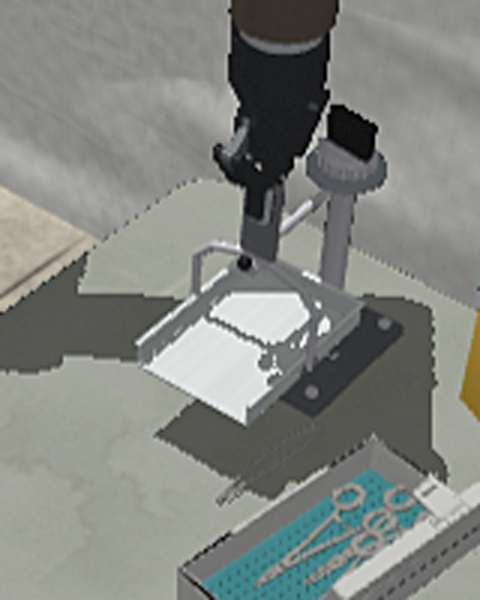

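The ball (crop 244,263) is in front of the bow, so the bow is inside the throat. I lower until it touches.

Request:
arm_command(
  rows=[
    {"grip":0,"linear":[0,0,2],"rot":[0,0,0]},
    {"grip":0,"linear":[0,0,3],"rot":[0,0,0]},
    {"grip":0,"linear":[0,0,4],"rot":[0,0,0]},
    {"grip":0,"linear":[0,0,4],"rot":[0,0,0]},
  ],
)

```text
clock: 34.5
position: [598.4, 210.4, 216.8]
ee_rot: [-0.017, 1.0, 0.0, 0.0]
contact_force: [-1.5, -0.4, 3.1]
gripper_width: 9.1
grasp_force: 61.7
```

Request:
arm_command(
  rows=[
    {"grip":0.15,"linear":[0,0,0],"rot":[0,0,0]},
    {"grip":0.3,"linear":[0,0,0],"rot":[0,0,0]},
    {"grip":0.5,"linear":[0,0,0],"rot":[0,0,0]},
    {"grip":0.5,"linear":[0,0,0],"rot":[0,0,0]},
    {"grip":0.5,"linear":[0,0,-20],"rot":[0,0,0]},
    {"grip":0.5,"linear":[0,0,-60],"rot":[0,0,0]},
    {"grip":0.5,"linear":[0,0,-110],"rot":[0,0,0]},
    {"grip":0.5,"linear":[0,0,-150],"rot":[0,0,0]},
    {"grip":0.5,"linear":[0,-60,-150],"rot":[0,0,0]},
    {"grip":0.5,"linear":[0,-120,-150],"rot":[0,0,0]},
  ],
)

```text
clock: 35.75
position: [602.2, 89.8, 366.2]
ee_rot: [-0.017, 1.0, 0.0, 0.0]
contact_force: [1.5, -0.7, 0.2]
gripper_width: 42.8
grasp_force: 0.0
```

Request:
arm_command(
  rows=[
    {"grip":0.5,"linear":[0,-60,0],"rot":[0,0,0]},
    {"grip":0.5,"linear":[0,-120,0],"rot":[0,0,0]},
    {"grip":0.5,"linear":[0,-180,0],"rot":[0,0,0]},
    {"grip":0.5,"linear":[0,-200,0],"rot":[0,0,0]},
  ],
)

```text
clock: 36.25
position: [608.4, -112.5, 365.6]
ee_rot: [-0.015, 1.0, -0.0, -0.0]
contact_force: [-0.5, -0.2, -0.2]
gripper_width: 42.8
grasp_force: 0.0
```

```bash
python3 - <<'E'
from h import *
np.set_printoptions(precision=1,suppress=True)
t=shot('top','t10.png');s=shot('side','s10.png')
for n in ['collar_grip','collar_pointer','locked_mark']:
    for nm,p in(('t',t),('s',s)): print(n,nm,[(round(d['score'],2),np.round(d['pixel'],1).tolist()) for d in models.tip_of(p,n)][:3])
a=cv2.imread('pics/t10.png')[190:270,130:290];b=cv2.imread('pics/s10.png')[115:275,340:460]
a=cv2.resize(a,(800,400),interpolation=cv2.INTER_CUBIC);cv2.imwrite('pics/t10c.png',a)
cv2.imwrite('pics/s10c.png',cv2.resize(b,(450,600),interpolation=cv2.INTER_CUBIC))
print(arm.read_state()['position'])
E
```

```text
collar_grip t [(0.89, [160.3, 220.3])]
collar_grip s [(0.57, [418.8, 143.1]), (0.17, [221.1, 338.4])]
collar_pointer t [(0.87, [163.6, 237.6]), (0.54, [440.5, 243.8])]
collar_pointer s [(0.84, [407.8, 151.7]), (0.71, [418.5, 150.5])]
locked_mark t [(0.7, [151.2, 227.4]), (0.62, [227.4, 222.3])]
locked_mark s [(0.82, [417.4, 148.7])]
[ 608.9 -108.1  365.8]
```

View pics/t10c.png

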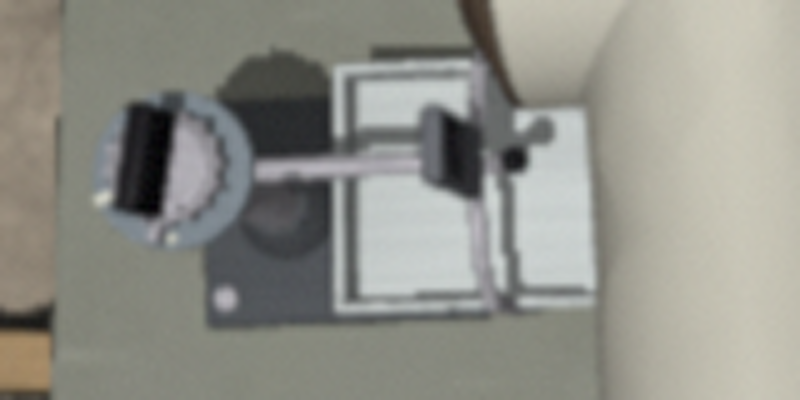

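View pics/s10c.png

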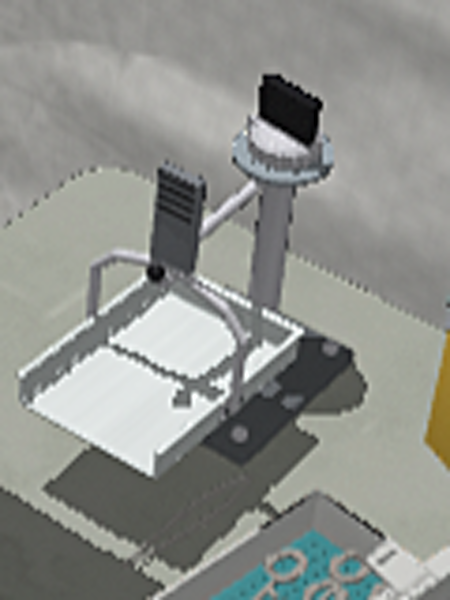

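The tray hangs in the throat with the ball in front of the bow. In t10c the pointer is at about (157,232), the 0 dot at (170,240) and the locked mark at (100,198).

```bash
python3 - <<'E'
from h import *
np.set_printoptions(precision=2,suppress=True)
t=shot('top');s=shot('side')
print('bar top tri',tri(t,(157.6,221.6),s,(418.3,138.5)))
im=t['frame'].astype(int).max(2);yy,xx=np.mgrid[0:480,0:640]
m=(xx>150)&(xx<166)&(yy>206)&(yy<236)&(im<45)
W=np.array([onz(t,(a,b),240)[:2] for a,b in zip(xx[m],yy[m])]);mu=W.mean(0);w,V=np.linalg.eigh(np.cov((W-mu).T))
print('bar',len(W),mu,np.degrees(np.arctan2(V[1,1],V[0,1])),np.sqrt(12*w))
f=lambda x,y,z:onz(t,(x/5+130,y/5+190),z)
c=f(173,170,196);print('flange c',c)
for n,q in dict(dot=(170,240),lock=(100,198),ptr=(157,232)).items():
    p=f(*q,196);d=p-np.array([594,339.5,196]);print(n,p,'joint',np.arctan2(d[1],-d[0]),np.hypot(*d[:2]))
E
```

```text
bar top tri (array([593.41, 339.04, 245.95]), np.float64(4.0357257029426465))
bar 167 [593.09 337.19] 175.05788989624318 [17.58 44.61]
flange c [592.73 339.21 196.  ]
dot [561.45 339.79 196.  ] joint 0.008852413274974472 32.550612407149
lock [580.42 371.39 196.  ] joint 1.1682652156558915 34.657529151085605
ptr [565.06 345.65 196.  ] joint 0.20939446087818325 29.58805610311158
```

```bash
python3 - <<'E'
from h import *
go((594,339,300),np.radians(92))
E
```

```text
lin [-1.0, 448.0, 66.0] rot [-0.0, -0.0, -0.0] | q [ 0.09  0.32  0.24  0.   -1.49 -1.62] clk 36.8
```

Request:
arm_command(
  rows=[
    {"grip":0.5,"linear":[0,30,0],"rot":[0,0,-0.18]},
    {"grip":0.5,"linear":[0,75,0],"rot":[0,0,-0.36]},
    {"grip":0.5,"linear":[0,120,0],"rot":[0,0,-0.54]},
    {"grip":0.5,"linear":[0,165,0],"rot":[0,0,-0.72]},
    {"grip":0.5,"linear":[0,210,0],"rot":[0,0,-0.9]},
    {"grip":0.5,"linear":[0,255,0],"rot":[0,0,-1.08]},
    {"grip":0.5,"linear":[0,300,0],"rot":[0,0,-1.26]},
    {"grip":0.5,"linear":[0,345,0],"rot":[0,0,-1.44]},
    {"grip":0.5,"linear":[0,395,0],"rot":[0,0,-1.6]},
    {"grip":0.5,"linear":[0,448,0],"rot":[0,0,-1.75]},
  ],
)

```text
clock: 38.0
position: [593.5, 340.3, 366.0]
ee_rot: [0.78, -0.626, 0.0, -0.0]
contact_force: [0.9, -0.2, 0.4]
gripper_width: 42.5
grasp_force: 0.0
```

```bash
python3 - <<'E'
from h import *
go((593.5,339,275),np.radians(84))
go((593.5,339,275),np.radians(-96))
E
```

```text
lin [1.0, 0.0, 91.0] rot [-0.0, -0.0, -1.248] | q [ 0.76  0.45  0.43  0.   -1.55 -0.54] clk 38.0
lin [1.0, 0.0, 91.0] rot [-0.0, -0.0, -1.248] | q [ 0.76  0.45  0.43  0.   -1.55 -0.54] clk 38.0
```

Request:
arm_command(
  rows=[
    {"grip":0.5,"linear":[1,0,0],"rot":[0,0,-0.18]},
    {"grip":0.5,"linear":[1,0,0],"rot":[0,0,-0.36]},
    {"grip":0.5,"linear":[1,0,10],"rot":[0,0,-0.54]},
    {"grip":0.5,"linear":[1,0,20],"rot":[0,0,-0.72]},
    {"grip":0.5,"linear":[1,0,40],"rot":[0,0,-0.9]},
    {"grip":0.5,"linear":[1,0,60],"rot":[0,0,-1.08]},
    {"grip":0.5,"linear":[1,0,80],"rot":[0,0,-1.248]},
    {"grip":0.5,"linear":[1,0,91],"rot":[0,0,-1.248]},
    {"grip":0.5,"linear":[1,0,91],"rot":[0,0,-1.248]},
    {"grip":0.5,"linear":[1,0,91],"rot":[0,0,-1.248]},
  ],
)

```text
clock: 39.25
position: [594.6, 337.7, 275.8]
ee_rot: [0.998, -0.056, 0.001, -0.0]
contact_force: [-1.0, -0.6, 0.6]
gripper_width: 42.9
grasp_force: 0.0
```

```bash
python3 - <<'E'
from h import *
print(arm.read_state()['position'])
go((593.5,339,224),np.radians(-96))
shot('side','s11.png')
b=cv2.imread('pics/s11.png')[90:190,370:470];cv2.imwrite('pics/s11c.png',cv2.resize(b,(500,500),interpolation=cv2.INTER_CUBIC))
E
```

```text
[594.61027822 337.6715606  275.7776334 ]
lin [-1.0, -1.0, 52.0] rot [-0.001, -0.001, -0.007] | q [ 0.75  0.46  0.24  0.   -1.35  0.71] clk 39.2
```

View pics/s11c.png

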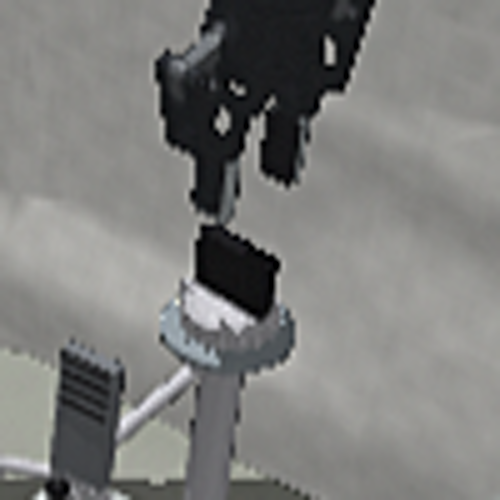

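The fingers straddle the bar (crop 235,265).

Request:
arm_command(
  rows=[
    {"grip":0.5,"linear":[-1,-1,20],"rot":[0,0,0]},
    {"grip":0.5,"linear":[-1,-1,38],"rot":[0,0,0]},
    {"grip":0.5,"linear":[-1,-1,46],"rot":[0,0,0]},
    {"grip":0.5,"linear":[-1,-1,50],"rot":[0,0,0]},
    {"grip":0.5,"linear":[-1,-1,50],"rot":[0,0,0]},
  ],
)

```text
clock: 39.92
position: [593.6, 338.5, 225.2]
ee_rot: [0.998, -0.055, 0.0, -0.0]
contact_force: [1.1, 0.5, -0.3]
gripper_width: 42.9
grasp_force: 0.0
```

Request:
arm_command(
  rows=[
    {"grip":0.3,"linear":[0,0,0],"rot":[0,0,0]},
    {"grip":0.2,"linear":[0,0,0],"rot":[0,0,0]},
    {"grip":0.1,"linear":[0,0,0],"rot":[0,0,0]},
    {"grip":0,"linear":[0,0,0],"rot":[0,0,0]},
    {"grip":0,"linear":[0,0,0],"rot":[0,0,0]},
  ],
)

```text
clock: 40.55
position: [593.7, 340.1, 225.5]
ee_rot: [0.998, -0.055, 0.001, -0.002]
contact_force: [-0.9, 5.2, 0.9]
gripper_width: 11.1
grasp_force: 59.9
```

```bash
python3 - <<'E'
from h import *
s=arm.read_state();print(s['position'],s['wrist_torque'])
go((593.5,339,224),np.radians(23.1))
E
```

```text
[593.68363452 340.11632981 225.46897436] [ 1.49308019  0.2469655  -0.04799803]
lin [-0.0, 1.0, 1.0] rot [-0.004, 0.0, 1.058] | q [ 0.76  0.49  0.16 -0.   -1.24  0.71] clk 40.5
```

Request:
arm_command(
  rows=[
    {"grip":0,"linear":[0,-1,0],"rot":[0,0,0.06]},
    {"grip":0,"linear":[0,-1,0],"rot":[0,0,0.18]},
    {"grip":0,"linear":[0,-1,0],"rot":[0,0,0.32]},
    {"grip":0,"linear":[0,-1,0],"rot":[0,0,0.46]},
    {"grip":0,"linear":[0,-1,0],"rot":[0,0,0.6]},
    {"grip":0,"linear":[0,-1,0],"rot":[0,0,0.74]},
    {"grip":0,"linear":[0,-1,0],"rot":[0,0,0.88]},
    {"grip":0,"linear":[0,-1,0],"rot":[0,0,0.99]},
    {"grip":0,"linear":[0,-1,0],"rot":[0,0,1.05]},
    {"grip":0,"linear":[0,-1,0],"rot":[0,0,1.06]},
  ],
)

```text
clock: 41.8
position: [592.9, 339.1, 225.5]
ee_rot: [0.834, -0.552, -0.0, 0.001]
contact_force: [-4.2, 1.0, 5.9]
gripper_width: 10.9
grasp_force: 60.2
```

Request:
arm_command(
  rows=[
    {"grip":0,"linear":[0,0,0],"rot":[0,0,0]},
    {"grip":0.2,"linear":[0,0,0],"rot":[0,0,0]},
    {"grip":0.5,"linear":[0,0,0],"rot":[0,0,0]},
    {"grip":0.5,"linear":[0,0,0],"rot":[0,0,0]},
    {"grip":0.5,"linear":[0,0,-30],"rot":[0,0,0]},
    {"grip":0.5,"linear":[0,0,-80],"rot":[0,0,0]},
    {"grip":0.5,"linear":[0,0,-140],"rot":[0,0,0]},
  ],
)

```text
clock: 42.68
position: [593.3, 339.0, 364.8]
ee_rot: [0.833, -0.553, -0.0, 0.002]
contact_force: [1.3, 0.9, 0.2]
gripper_width: 42.3
grasp_force: 0.0
```

```bash
python3 - <<'E'
from h import *
s=arm.read_state();print(s['position'],np.degrees(np.arctan2(*R.from_quat(s['ee_rot']).as_matrix()[[1,0],1])))
go((560,-150,370),np.radians(23.1))
E
```

```text
[593.29421801 339.04209084 364.8211639 ] -157.08253889012525
lin [437.0, 221.0, -4.0] rot [0.003, -0.001, -0.003] | q [ 0.76  0.45  0.43 -0.   -1.56 -0.36] clk 42.7
```

Request:
arm_command(
  rows=[
    {"grip":0.5,"linear":[50,25,0],"rot":[0,0,0]},
    {"grip":0.5,"linear":[100,50,0],"rot":[0,0,0]},
    {"grip":0.5,"linear":[150,75,0],"rot":[0,0,0]},
    {"grip":0.5,"linear":[200,100,0],"rot":[0,0,0]},
    {"grip":0.5,"linear":[250,125,0],"rot":[0,0,0]},
    {"grip":0.5,"linear":[300,150,0],"rot":[0,0,0]},
    {"grip":0.5,"linear":[350,175,0],"rot":[0,0,0]},
    {"grip":0.5,"linear":[380,190,0],"rot":[0,0,0]},
  ],
)

```text
clock: 43.68
position: [566.0, -87.1, 364.9]
ee_rot: [0.833, -0.553, 0.0, 0.0]
contact_force: [0.5, 0.8, 0.2]
gripper_width: 42.5
grasp_force: 0.0
```

```bash
python3 - <<'E'
from h import *
np.set_printoptions(precision=3,suppress=True)
t=shot('top','t12.png');s=shot('side','s12.png')
im=t['frame'].astype(int).max(2);yy,xx=np.mgrid[0:480,0:640]
m=(xx>145)&(xx<175)&(yy>206)&(yy<240)&(im<45)
W=np.array([onz(t,(a,b),240)[:2] for a,b in zip(xx[m],yy[m])]);mu=W.mean(0);w,V=np.linalg.eigh(np.cov((W-mu).T))
print('bar',len(W),mu,np.degrees(np.arctan2(V[1,1],V[0,1])),np.sqrt(12*w))
for n in ['collar_pointer','locked_mark']:
    for nm,p in(('t',t),('s',s)): print(n,nm,[(round(d['score'],2),np.round(d['pixel'],1).tolist()) for d in models.tip_of(p,n)][:3])
a=cv2.resize(cv2.imread('pics/t12.png')[200:250,135:185],(400,400),interpolation=cv2.INTER_CUBIC)
b=cv2.resize(cv2.imread('pics/s12.png')[120:170,390:440],(400,400),interpolation=cv2.INTER_CUBIC)
cv2.imwrite('pics/c12.png',np.hstack([a,b]))
E
```

```text
bar 145 [592.845 336.752] 110.57355276080202 [13.3   49.396]
collar_pointer t [(0.72, [149.4, 227.4]), (0.6, [440.3, 257.9])]
collar_pointer s [(0.85, [419.2, 147.0])]
locked_mark t [(0.9, [151.7, 227.2])]
locked_mark s [(0.64, [418.9, 147.6]), (0.34, [388.1, 254.0]), (0.29, [384.5, 187.5])]
```

View pics/c12.png

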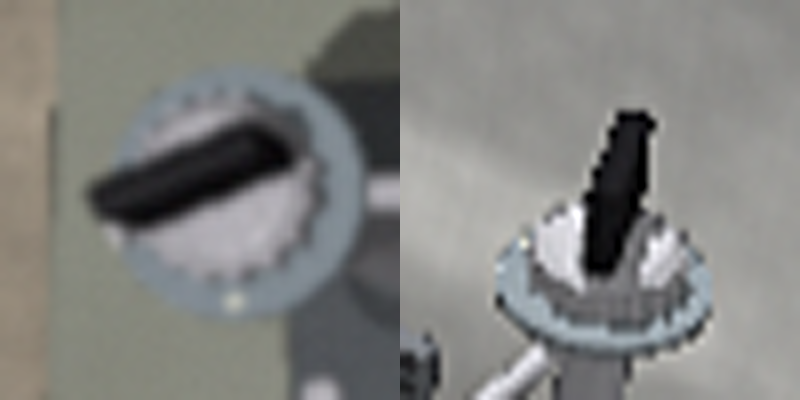

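The bar points at the mark (crop 115,235). The bar's axis, corrected for its visible side face, is 113°, which gives joint ≈1.20. Last check: syringes, marker and forceps, by the networks.

```bash
python3 - <<'E'
from h import *
np.set_printoptions(precision=1,suppress=True)
t=shot('top','t13.png');s=shot('side','s13.png')
for n in ['syringe_a','marker','forceps','bow_peak','hook_tip','tray_lip']:
    for nm,p in(('t',t),('s',s)): print(n,nm,[(round(d['score'],2),np.round(d['pixel']).tolist()) for d in models.tip_of(p,n)])
a=cv2.imread('pics/t0.png').astype(int);b=cv2.imread('pics/t13.png').astype(int)
for n,(x0,y0,x1,y1) in dict(marker=(335,160,395,185),forceps=(225,198,285,212)).items(): print(n,'diff',abs(a-b)[y0:y1,x0:x1].mean())
E
```

```text
syringe_a t [(0.82, [438.0, 245.0]), (0.57, [439.0, 260.0]), (0.47, [435.0, 242.0]), (0.44, [444.0, 269.0]), (0.41, [441.0, 258.0])]
syringe_a s [(0.83, [220.0, 336.0]), (0.74, [224.0, 339.0]), (0.74, [210.0, 328.0]), (0.54, [209.0, 340.0]), (0.45, [198.0, 332.0]), (0.42, [379.0, 216.0])]
marker t []
marker s [(0.5, [340.0, 338.0])]
forceps t []
forceps s [(0.63, [388.0, 254.0]), (0.43, [419.0, 150.0])]
bow_peak t []
bow_peak s [(0.9, [384.0, 186.0])]
hook_tip t []
hook_tip s [(0.91, [378.0, 187.0])]
tray_lip t []
tray_lip s [(0.87, [364.0, 230.0]), (0.61, [407.0, 208.0]), (0.57, [199.0, 314.0])]
marker diff 54.52333333333333
forceps diff 60.83571428571429
```

```bash
python3 -c "
from h import *
print(job.job_done())"
```

```text
the job is handed in; nothing more can be done
None
```

The job is handed in: all six syringes are in the tub, the emptied tray hangs on the hook, and the collar is turned to the locked mark (joint about 1.20 by my measurement). The networks picked out only five syringes in the piled tub; I count six because none showed anywhere else. In the side camera the marker and forceps appear unmoved.

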